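# Open the parts drawer and press its retainer home

## Robot

A 6-joint arm with a two-finger parallel gripper is mounted at the origin on the work surface; the furniture and walls round the work are solid. World frame = base frame: x ahead of the robot, y to its left, z up, the work surface at z = 0. Lengths are in m, angles in rad, forces in N, time in s.
With the tool pointing down it reaches from about 0.375 to 0.9 m from the base axis. Payload 3.1 kg.
Tool frame: the origin (TCP) lies between the finger pads; the fingertips stand 17 mm ahead of it and the grasp point (between the pads) lies 2 mm behind it (robot.nose_length is the distance from the TCP to the fingertips, in m); z points along the fingers, y is the line along which they close (so a half turn about z gives the same grasp; the last joint's range is limited). The gripper opens to 87 mm and grips with 3 to 60 N. Pads are 19 mm wide; open, the fingers measure 117 mm over their backs; the gripper's body (75 mm by 190 mm) begins 51 mm behind the grasp point.
Start: joints at [1.165, 0.527, 1.433, -0, 1.181, -0.178], TCP at [0.14, 0.609, 0.24] pointing down, gripper open.
Joint ranges: [-3.08, 3.08], [-0.75, 2.2], [0.22, 2.44], [-1.43, 4.57], [0, 2.65], [-2.85, 2.85]. Speed limits (rad/s): [2.79, 2.79, 3.14, 3.14, 3.14, 3.14].

## Interface

Orientations are given as a unit quaternion [x, y, z, w].
In Python, from rig import robot, cams gives the robot as it stands.
- The arm moves only by the shell command python3 -m pendant 'ROWS' [FORCE]. ROWS is JSON, a list of rows, each an object with "jaw": the opening, from 0 (shut) to 1 (fully open); "linear": the shift along the tool's x, y, z in cm, a list of three; "twist": the turn about the tool's z in degrees. A call has 1 to 12 rows; each row shifts and turns the commanded pose from where the row before left it, along the tool's axes as they then stand; what a row does not reach is not made up. A row lasts 1/12 s, in which the tool goes at most 41.7 mm and 7.16 degrees, less where a joint would pass 70% of its speed; a pose out of reach is approached as far as the arm can. A call is refused whole if a number of a shift passes 4.17 or a number of a turn 7.16, either way. A call with a gripper value outside its range is refused whole. The fingers move at their own pace and stop on an object; FORCE is the grip in N (left out, the last holds). Time passes only in rows, so rows that do not move let the fingers close. It gives the time, the measured TCP pose, the force, the opening and the grip force at its end, in the units of the state.
- robot.get_obs(): the state, without advancing time (a new reading comes with each control period).
- cams.camera(name): name is "side" or "top" or "wrist"; returns a dict with "color" (480x640x3 uint8, blue, green, red), "depth" (480x640 float32, m along the optical axis (not along the pixel's ray), 0 where there is no reading), "fov_y" (degrees; the focal length in pixels is half the picture's height over the tangent of half this angle, whatever the lens; pixels are square), "cx", "cy" (the principal point, pixels), "view" (4x4, takes a point from world to camera coordinates). Camera axes: x right, y down, z forward; pixel columns grow to the right and rows downward; lengths in m; the calibration is good to about 2 mm. A picture is of the moment at which its call begins.
- robot.hand_in(): hands the job in; it is judged then, once.
The state is a dict: "time": time; "q": joint angles; "joint_velocities": joint speeds; "joint_torque": joint torques, N m; "position": TCP position; "tool_rot": TCP orientation; "ft_force": force on the tool from outside, world axes, zero at the start; "moment": the same for the moment, N m; "grip_width": finger opening in m; "grip_force": force on a finger pad.
Only numpy, scipy, OpenCV 4.12 (cv2) and the standard library are available. Lean on these libraries where they do the work, as an engineer would, in place of code of your own. Each camera call takes 0.05 s, during which the arm holds its last target. There are 200 camera calls.

## Task

The orange snap-in retainer in the parts cabinet's drawer has popped up. Pull the drawer all the way out to its stop, then hold the wooden bench dog by its peg and use its head to press the retainer straight down until it is fully home (do not press it with the gripper). Stand the dog upright on its head on the bench again, leave the drawer fully open, and do not disturb the screw jar or the tape measure.

Things in the scene. Friction and masses are not known exactly. Their poses are not given: they have to be found in the camera images.
- cabinet: Fixed plywood bench-top cabinet, 160 deep, 190 wide, 174 mm high, with one blue-fronted drawer over an open cubby. Origin: centre of its underside, on the bench; z up; its -x points out of its front, where the drawer opens.
- top_edge (a point): Middle of the lower front edge of the cabinet's top board (14 mm thick, 200 mm wide), 160 mm above the bench, 135 mm before the cabinet's origin. The board overhangs the whole of the shut drawer's pull, so reach the pull with the tool leaning back, fingers pointing down and into the cabinet, about 40 degrees from vertical.
- drawer_pull (a point): Grip point of the drawer's aluminium pull, an upright fin 12 mm thick (along its y), 26 mm high, standing 36 mm out from the drawer front; pinch its two sides. Point: middle of thickness and height, 23 mm out from the front, 115 mm above the bench, 45 mm below the top board. Axes as the cabinet's (pull along -x); moves with the drawer.
- drawer (a joint): How far the drawer is out, m: 0 shut, 0.130 at its stop. About 3 N of friction; stays where it is left. Side and back walls reach 135 mm above the bench, the drawer front 156 mm (12 mm thick).
- retainer_top (a point): Centre of the top of the orange retainer, a round cap, 44 mm diameter, in a 46 mm wide round recess of the black insert in the drawer, 65 mm behind drawer_pull (cabinet +x). Popped up, its top is 115 mm above the bench, 3 mm proud of the insert; home, it is 5 mm below the insert's top. Moves with the drawer; axes as the cabinet's.
- retainer (a joint): How far the retainer has been pressed down, in m: 0 popped up, 0.008 fully home at its stop. It only moves straight up and down, takes about 9 N to push, and stays where it is left.
- dog_center (a point): Centre, half-way up, of the loose wooden bench dog, 64 mm high, about 35 g, standing upright on its head: the round head below is 34 mm in diameter and 27 mm high, the peg above it 18 mm in diameter and 37 mm high. z up along its axis.
- screw_jar_center (a point): Centre, half-way up, of an open clear jar of wood screws, 67 mm in diameter, 78 mm high. Bystander.
- tape_measure_center (a point): Centre, half-way up, of a yellow pocket tape measure standing on edge, 31 x 75 x 65 mm (its x, y, z). Bystander.
There are look-alikes about, which are no part of the job. What is shaped like the part that bears dog_center but black is not meant.

How it is judged:
On the way, in this order (a step that is already met when the one before it is completed fails the run):
1. the drawer is pulled out to its stop (value of joint drawer above 0.123 m), for 0.2 s.
2. the retainer is home, with the bench dog over it (value of joint retainer above 0.0065 m and value of joint drawer above 0.12 m and horizontal distance between dog_center and retainer_top below 0.015 m).
At the end, for the whole second after the job is handed in: The drawer is within 10 mm of its stop, the retainer within 1.5 mm of fully home, and the dog stands upright on its head (within 0.12 rad) on the bench top, at rest (value of joint drawer above 0.12 m and value of joint retainer above 0.0065 m and angle between dog_center's own z axis and vertical below 0.12 rad and height (world z) of dog_center between 0.026 and 0.038 m and linear speed of dog below 0.02 m/s); the robot touches nothing.
It fails at once if the gripper presses on the retainer (over 2 N) (contact force between any of the fingers, the arm and retainer above 2 N).
It fails at once if the screw jar or the tape measure is shifted by more than 25 mm or tipped (distance of any of screw_jar_center, tape_measure_center from where it was at the start of the episode above 0.025 m or angle between any of screw_jar_center, tape_measure_center's own z axis and vertical above 0.4 rad).
It also fails if it takes over 72 s, if anything falls off the work surface, if the arm or the gripper's body presses on something with over 40 N, if the wrist force passes 120 N, or if a joint passes its speed limit or range.

## Working session

There is one attempt and no reset: what is moved stays moved. The work goes in short steps, Python scripts to look and compute and a shell command to move; the robot and the scene stay as the last step left them, time stands still between calls to the robot, and variables do not carry over. Pictures are saved under pics/ and viewed, at most 10 in all, crops included, and the job is handed in when it is done.

```bash
ls; mkdir -p pics; cat > h.py <<'E'
import numpy as np, cv2
from rig import robot, cams
def cap(n):
    c=cams.camera(n); c['f']=240/np.tan(np.radians(c['fov_y'])/2); return c
def pts(c):
    v,u=np.mgrid[0:480,0:640]; d=c['depth']
    P=np.stack([(u-c['cx'])/c['f']*d,(v-c['cy'])/c['f']*d,d,np.ones_like(d)],-1)
    W=P@np.linalg.inv(c['view']).T
    W=W[...,:3]; W[d<=0]=np.nan; return W
E
python3 - <<'E'
from h import *
for n in ['top','side']:
    c=cap(n); cv2.imwrite(f'pics/{n}0.png',c['color']); np.savez(f'pics/{n}0.npz',W=pts(c),c=c['color'])
    print(n,c['f'],c['view'].round(3).tolist())
o=robot.get_obs(); print(o['time'],o['position'],o['tool_rot'],o['grip_width'])
E
```

```text
pics
top 572.3163940632055 [[0.001, -1.0, 0.005, -0.071], [-0.998, -0.001, -0.064, 0.511], [0.064, -0.004, -0.998, 1.026], [0.0, 0.0, 0.0, 1.0]]
side 470.5544105729407 [[0.998, -0.06, 0.006, -0.522], [-0.036, -0.67, -0.741, 0.051], [0.048, 0.74, -0.671, 1.001], [0.0, 0.0, 0.0, 1.0]]
0.1 [0.14024247 0.60840608 0.23865633] [ 1.13150182e-01  9.93577404e-01 -9.49767067e-04 -2.78290293e-04] 0.086960604646796
```

View pics/top0.png

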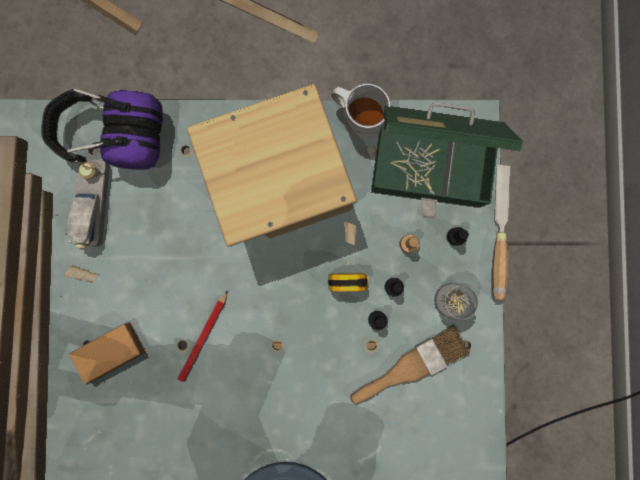

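View pics/side0.png

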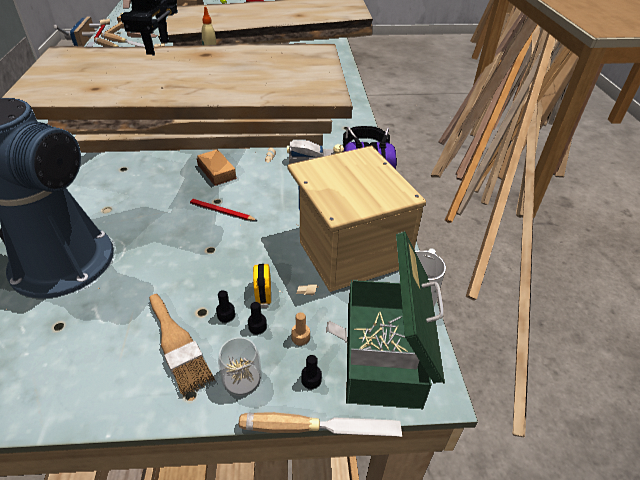

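Both pictures agree. The wooden dog is at top (410,243) and side (300,330). Its black look-alikes are at top (457,236), (394,287) and (377,320). The jar is at top (456,300), the tape measure at (348,283), and the cabinet top has corners at about (188,128), (315,86), (355,205) and (229,245). Its front faces down-left, towards the robot. By the description I choose the one wooden dog at (410,243), and I'll check it in a crop.

```bash
python3 - <<'E'
from h import *
z=np.load('pics/top0.npz'); W=z['W']; C=z['c']
m=((W[...,2]>0.160)&(W[...,2]<0.19)).astype(np.uint8)
n,l,s,_=cv2.connectedComponentsWithStats(m)
k=l[170,270]; P=W[l==k]; print('top z',np.median(P[:,2]),len(P))
r=cv2.minAreaRect((P[:,:2]*1000).astype(np.float32)); print(r, cv2.boxPoints(r).round(1).tolist())
for nm,(u0,v0,u1,v1) in dict(dog=(392,228,428,262),tape=(325,268,372,300),jar=(430,278,482,326),b1=(440,222,475,252),b2=(380,272,408,302),b3=(362,306,392,334)).items():
    Q=W[v0:v1,u0:u1].reshape(-1,3); Q=Q[Q[:,2]>0.012]; 
    t=Q[Q[:,2]>np.nanmax(Q[:,2])-0.006]
    print(nm,'zmax',np.nanmax(Q[:,2]).round(4),'topc',t.mean(0).round(4),'min',Q.min(0).round(3),'max',Q.max(0).round(3))
crop=cv2.resize(C[215:335,325:485],None,fx=5,fy=5,interpolation=cv2.INTER_CUBIC); cv2.imwrite('pics/crop.png',crop)
E
```

```text
top z 0.17302279090065564 17357
((612.8291625976562, 13.637313842773438), (200.79112243652344, 215.41050720214844), 19.52483367919922) [[482.20001220703125, 81.5999984741211], [554.2000122070312, -121.4000015258789], [743.4000244140625, -54.29999923706055], [671.5, 148.6999969482422]]
dog zmax 0.0674 topc [ 0.4964 -0.2256  0.0636] min [ 0.48  -0.241  0.013] max [ 0.513 -0.209  0.067]
tape zmax 0.0662 topc [ 0.4266 -0.114   0.0618] min [ 0.411 -0.151  0.012] max [ 0.442 -0.078  0.066]
jar zmax 0.0817 topc [ 0.3942 -0.3038  0.0777] min [ 0.362 -0.336  0.012] max [ 0.427 -0.271  0.082]
b1 zmax 0.0669 topc [ 0.5098 -0.3125  0.0634] min [ 0.493 -0.328  0.013] max [ 0.526 -0.296  0.067]
b2 zmax 0.0671 topc [ 0.4174 -0.1972  0.0636] min [ 0.401 -0.214  0.012] max [ 0.434 -0.181  0.067]
b3 zmax 0.0679 topc [ 0.3578 -0.1672  0.0639] min [ 0.342 -0.184  0.012] max [ 0.374 -0.15   0.068]
```

View pics/crop.png

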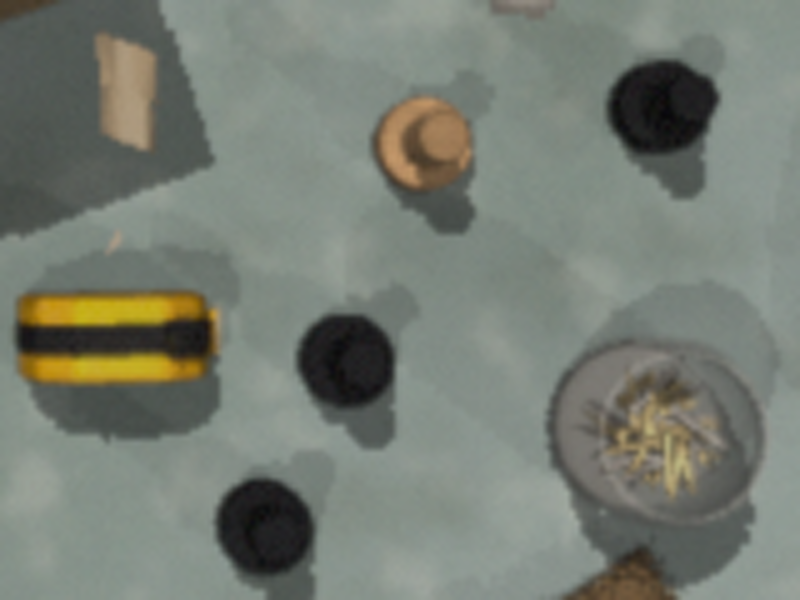

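The crop shows the wooden dog at (425,143) with black look-alikes at (660,105), (347,360) and (265,525), so the choice stands. The board's 215 mm side runs roughly along y, so the front with its 55 mm overhang must face +y. That side is hidden from the side camera. I'll check this against the body extents in the side depth.

```bash
python3 - <<'E'
from h import *
W=np.load('pics/side0.npz')['W']; T=np.load('pics/top0.npz')['W']
a=np.radians(19.52-90); ex=np.array([np.cos(a),np.sin(a)]); ey=np.array([-ex[1],ex[0]])
c=np.array([.6128,.0136]); o=c+.0275*ex; print('origin',o,ex,ey)
def loc(P): d=P[:,:2]-o; return np.stack([d@ex,d@ey],1)
P=W.reshape(-1,3); P=P[(P[:,2]>.03)&(P[:,2]<.15)]; L=loc(P); L=L[(abs(L[:,0])<.16)&(abs(L[:,1])<.13)]
print('side body',np.percentile(L,[1,10,50,90,99],axis=0).round(3).tolist())
P=W.reshape(-1,3); P=P[(P[:,2]>.168)&(P[:,2]<.185)]; L=loc(P);L=L[(abs(L[:,0])<.2)&(abs(L[:,1])<.2)]; print('side top',np.percentile(L,[0.5,50,99.5],axis=0).round(3).tolist())
# obstacles in front of the cabinet
P=T.reshape(-1,3); P=P[P[:,2]>.015]; L=loc(P); m=(L[:,0]<-.14)&(L[:,0]>-.45)&(abs(L[:,1])<.2)
if m.any(): 
    print('front obstacles', m.sum(), L[m].min(0),L[m].max(0),P[m].max(0),P[m].min(0))
E
```

```text
origin [ 0.62198874 -0.01231944] [ 0.33413588 -0.94252491] [0.94252491 0.33413588]
side body [[-0.072, -0.095], [-0.008, -0.095], [0.08, -0.042], [0.142, 0.078], [0.158, 0.093]]
side top [[-0.13, -0.099], [-0.009, -0.006], [0.172, 0.097]]
front obstacles 10785 [-0.44999836 -0.19998993] [-0.18109145  0.19999893] [0.74867311 0.46713563 0.12347108] [0.2835421  0.21987367 0.01502831]
```

```bash
python3 -m pendant --help 2>&1 | head -30; python3 - <<'E'
from h import *
T=np.load('pics/top0.npz')['W']
a=np.radians(19.52-90); ex=np.array([np.cos(a),np.sin(a)]); ey=np.array([-ex[1],ex[0]]); o=np.array([.622,-.0123])
P=T.reshape(-1,3); P=P[P[:,2]>.012]; d=P[:,:2]-o; L=np.stack([d@ex,d@ey],1)
for x in np.arange(-.5,-.12,.04):
    r=[]
    for y in np.arange(-.24,.24,.04):
        m=(L[:,0]>=x)&(L[:,0]<x+.04)&(L[:,1]>=y)&(L[:,1]<y+.04); r.append(int(P[m,2].max()*1000) if m.any() else 0)
    print(round(x,2),r)
print([n for n in dir(robot) if n[0]!='_'])
E
```

```text
invalid input: not JSON, or not a number
-0.5 [34, 34, 0, 38, 81, 123, 124, 122, 122, 118, 0, 0]
-0.46 [36, 35, 0, 0, 22, 25, 41, 122, 123, 123, 123, 120]
-0.42 [35, 36, 33, 0, 22, 45, 60, 60, 41, 0, 121, 71]
-0.38 [33, 36, 35, 0, 0, 24, 59, 60, 48, 101, 69, 68]
-0.34 [0, 0, 0, 0, 0, 0, 0, 20, 47, 105, 0, 0]
-0.3 [0, 0, 0, 0, 0, 0, 0, 0, 94, 106, 94, 107]
-0.26 [0, 0, 0, 0, 0, 0, 0, 0, 96, 105, 108, 107]
-0.22 [0, 12, 0, 0, 0, 0, 0, 0, 84, 92, 98, 95]
-0.18 [0, 0, 0, 0, 0, 0, 0, 0, 0, 0, 0, 0]
-0.14 [0, 0, 0, 178, 178, 176, 177, 178, 176, 0, 0, 0]
['Unreachable', 'get_obs', 'hand_in', 'nose_length']
```

```bash
python3 -m pendant '[{"jaw":1,"linear":[0,0,0],"twist":[0,5,0]}]'; python3 -m pendant '[{"jaw":1,"linear":[0,0,0],"twist":3}]'
```

```text
time: 0.18
position: [0.1403, 0.6085, 0.2388]
tool_rot: [0.14, 0.99, -0.001, -0.0]
ft_force: [-0.0, -0.0, -0.0]
grip_width: 0.0868
grip_force: 0.0invalid input
```

The pendant refuses a list for the twist, so the tool can only be turned about its own z. The pull sits under the overhang, so the tool has to lean. I'll see how the arm behaves at its reach limit, since a pose out of reach is only approached. I'm doing this well clear of everything, along the cabinet's own x direction from the base.

```bash
python3 -m pendant '[{"jaw":1,"linear":[2.72,-2.61,0],"twist":0},{"jaw":1,"linear":[2.72,-2.61,0],"twist":0},{"jaw":1,"linear":[2.72,-2.61,0],"twist":0},{"jaw":1,"linear":[2.72,-2.61,0],"twist":0},{"jaw":1,"linear":[2.72,-2.61,0],"twist":0},{"jaw":1,"linear":[2.72,-2.61,0],"twist":0},{"jaw":1,"linear":[2.72,-2.61,0],"twist":0},{"jaw":1,"linear":[2.72,-2.61,0],"twist":0},{"jaw":1,"linear":[2.72,-2.61,0],"twist":0}]'; python3 -c "
from h import *
o=robot.get_obs();print(np.round(o['q'],3))
c=cap('wrist');print(c['view'].round(3).tolist(),c['f'])"
```

```text
time: 0.93
position: [-0.1609, 0.4493, 0.2394]
tool_rot: [0.139, 0.99, -0.0, 0.0]
ft_force: [-0.3, 0.7, 0.5]
grip_width: 0.087
grip_force: 0.0
[1.68  0.33  1.793 0.    1.019 0.389]
[[0.275, 0.961, 0.0, -0.386], [0.932, -0.267, 0.247, 0.24], [0.237, -0.068, -0.969, 0.457], [0.0, 0.0, 0.0, 1.0]] 365.3457673817178
```

```bash
python3 -m pendant '[{"jaw":1,"linear":[-1.12,-2.78,0],"twist":0},{"jaw":1,"linear":[-1.12,-2.78,0],"twist":0},{"jaw":1,"linear":[-1.12,-2.78,0],"twist":0},{"jaw":1,"linear":[-1.12,-2.78,0],"twist":0},{"jaw":1,"linear":[-1.12,-2.78,0],"twist":0}]'; python3 -c "
from h import *
o=robot.get_obs();print(np.round(o['q'],3))"
```

```text
time: 1.4
position: [-0.1438, 0.3, 0.2393]
tool_rot: [0.139, 0.99, -0.0, 0.0]
ft_force: [0.4, 0.7, 0.7]
grip_width: 0.087
grip_force: 0.0
[ 1.678  0.126  2.103 -0.     0.914  0.386]
```

```bash
python3 -m pendant '[{"jaw":1,"linear":[-1.12,-2.78,0],"twist":0},{"jaw":1,"linear":[-1.12,-2.78,0],"twist":0},{"jaw":1,"linear":[-1.12,-2.78,0],"twist":0}]'; python3 -c "
from h import *
o=robot.get_obs();print(np.round(o['q'],3))";  python3 -m pendant '[{"jaw":1,"linear":[-1.12,-2.78,0],"twist":0},{"jaw":1,"linear":[-1.12,-2.78,0],"twist":0},{"jaw":1,"linear":[-1.12,-2.78,0],"twist":0}]'; python3 -c "
from h import *
o=robot.get_obs();print(np.round(o['q'],3))"
```

```text
time: 1.65
position: [-0.1344, 0.2105, 0.2393]
tool_rot: [0.139, 0.99, -0.0, 0.0]
ft_force: [-0.9, 0.7, 0.8]
grip_width: 0.0869
grip_force: 0.0
[ 1.679 -0.017  2.265 -0.     0.894  0.387]
time: 1.9
position: [-0.1251, 0.121, 0.2392]
tool_rot: [0.139, 0.99, -0.0, 0.0]
ft_force: [-0.3, 0.1, 0.2]
grip_width: 0.0873
grip_force: 0.0
[ 1.682 -0.196  2.398 -0.     0.941  0.39 ]
```

```bash
python3 -m pendant '[{"jaw":1,"linear":[-0.37,-0.93,0],"twist":0},{"jaw":1,"linear":[-0.37,-0.93,0],"twist":0},{"jaw":1,"linear":[-0.37,-0.93,0],"twist":0},{"jaw":1,"linear":[-0.37,-0.93,0],"twist":0},{"jaw":1,"linear":[-0.37,-0.93,0],"twist":0}]'; python3 -c "
from h import *
o=robot.get_obs();print(np.round(o['q'],3),o['tool_rot'])"
```

```text
time: 2.32
position: [-0.1214, 0.0744, 0.242]
tool_rot: [0.14, 0.99, 0.0, 0.0]
ft_force: [0.2, 0.1, 0.1]
grip_width: 0.0873
grip_force: 0.0
[ 1.700e+00 -3.210e-01  2.441e+00 -1.000e-03  1.021e+00  4.100e-01] [1.39559974e-01 9.90213484e-01 4.36361289e-04 2.82943306e-04]
```

```bash
python3 -m pendant '[{"jaw":1,"linear":[1.96,2.28,-0.5],"twist":0},{"jaw":1,"linear":[1.96,2.28,0],"twist":0},{"jaw":1,"linear":[1.96,2.28,1.5],"twist":0},{"jaw":1,"linear":[1.96,2.28,1.5],"twist":0},{"jaw":1,"linear":[1.96,2.28,1.5],"twist":0},{"jaw":1,"linear":[1.96,2.28,2],"twist":0},{"jaw":1,"linear":[1.96,2.28,2],"twist":0},{"jaw":1,"linear":[1.96,2.28,2],"twist":0}]';  python3 -m pendant '[{"jaw":1,"linear":[0,0,0],"twist":6.8},{"jaw":1,"linear":[0,0,0],"twist":6.8},{"jaw":1,"linear":[0,0,0],"twist":6.8},{"jaw":1,"linear":[0,0,0],"twist":6.8},{"jaw":1,"linear":[0,0,0],"twist":6.8},{"jaw":1,"linear":[0,0,0],"twist":6.8},{"jaw":1,"linear":[0,0,0],"twist":6.8},{"jaw":1,"linear":[0,0,0],"twist":6.8}]'; python3 -c "
from h import *
o=robot.get_obs();print(np.round(o['q'],3),o['tool_rot'])"
```

```text
time: 2.98
position: [-0.223, 0.2952, 0.1397]
tool_rot: [0.139, 0.99, 0.0, 0.0]
ft_force: [-0.4, -0.3, 0.6]
grip_width: 0.087
grip_force: 0.0
time: 3.65
position: [-0.2224, 0.2941, 0.1411]
tool_rot: [0.579, 0.815, 0.001, -0.0]
ft_force: [0.7, -0.1, 0.2]
grip_width: 0.0871
grip_force: 0.0
[ 1.913e+00  3.930e-01  2.151e+00 -1.000e-03  5.970e-01  1.578e+00] [ 5.78924655e-01  8.15380783e-01  5.66178570e-04 -3.19029142e-04]
```

```bash
python3 -m pendant '[{"jaw":1,"linear":[-4,0,0],"twist":0},{"jaw":1,"linear":[-4,0,0],"twist":0},{"jaw":1,"linear":[-4,0,0],"twist":0},{"jaw":1,"linear":[-4,0,0],"twist":0}]';  python3 -c "
from h import *
o=robot.get_obs();print(np.round(o['q'],3),o['tool_rot'])";  python3 -m pendant '[{"jaw":1,"linear":[-4,0,0],"twist":0},{"jaw":1,"linear":[-4,0,0],"twist":0},{"jaw":1,"linear":[-4,0,0],"twist":0}]';  python3 -c "
from h import *
o=robot.get_obs();print(np.round(o['q'],3),o['tool_rot'])"
```

```text
time: 3.98
position: [-0.1799, 0.1511, 0.1524]
tool_rot: [0.577, 0.816, -0.002, 0.009]
ft_force: [-0.5, 1.6, 0.3]
grip_width: 0.0873
grip_force: 0.0
[ 1.96   0.253  2.443 -0.015  0.462  1.634] [ 0.57740321  0.81640801 -0.00170969  0.00897662]
time: 4.23
position: [-0.1819, 0.062, 0.1972]
tool_rot: [0.577, 0.816, 0.002, 0.023]
ft_force: [-1.6, -0.0, 0.0]
grip_width: 0.0867
grip_force: 0.0
[ 2.229  0.027  2.437 -0.026  0.72   1.91 ] [0.57740746 0.81613772 0.00214762 0.02269862]
```

```bash
python3 -m pendant '[{"jaw":1,"linear":[4,0,-1],"twist":0},{"jaw":1,"linear":[4,0,-1],"twist":0},{"jaw":1,"linear":[4,0,-1],"twist":0},{"jaw":1,"linear":[4,0,-1],"twist":0},{"jaw":1,"linear":[4,0,-1],"twist":0}]';  python3 -c "
from h import *
from scipy.spatial.transform import Rotation as R
o=robot.get_obs();print(np.round(o['q'],3),o['tool_rot'],R.from_quat(o['tool_rot']).as_matrix().round(3))"
```

```text
time: 4.65
position: [-0.2508, 0.2531, 0.2396]
tool_rot: [0.576, 0.817, 0.002, 0.023]
ft_force: [-0.3, 0.2, -0.2]
grip_width: 0.0871
grip_force: 0.0
[ 2.056  0.18   2.029 -0.03   0.972  1.73 ] [0.57588976 0.81720556 0.00226652 0.02282377] [[-0.336  0.941  0.04 ]
 [ 0.941  0.337 -0.023]
 [-0.035  0.03  -0.999]]
```

The tilt caught at the limit persists when the arm leaves it, so the tool can be leaned by pushing against the reach limit in the right direction. I'll fit a small kinematic model from the logged poses and simulate where and how to push. I'll also check that the leaned pose at the pull can be reached.

```bash
cat > kin.py <<'E'
import numpy as np
from scipy.optimize import least_squares
from scipy.spatial.transform import Rotation as R
D=[([1.165,.527,1.433,0,1.181],[.1402,.6084,.2387]),([1.68,.33,1.793,0,1.019],[-.1609,.4493,.2394]),([1.678,.126,2.103,0,.914],[-.1438,.3,.2393]),
([1.679,-.017,2.265,0,.894],[-.1344,.2105,.2393]),([1.682,-.196,2.398,0,.941],[-.1251,.121,.2392]),([1.7,-.321,2.441,0,1.021],[-.1214,.0744,.242]),
([1.913,.393,2.151,0,.597],[-.2224,.2941,.1411]),([2.229,.027,2.437,-.026,.72],[-.1819,.062,.1972]),([2.056,.18,2.029,-.03,.972],[-.2508,.2531,.2396])]
def fk(q,p):
    a,L2,L3,e,h,L,s=p; q1,q2,q3,q4,q5=q[:5]; q6=q[5] if len(q)>5 else 0
    t=q2+q3
    w=np.array([a+L2*np.sin(q2)+L3*np.sin(t)+e*np.cos(t), s, h+L2*np.cos(q2)+L3*np.cos(t)-e*np.sin(t)])
    Ro=R.from_euler('ZYZYZ',[q1,t,q4,q5,q6+np.pi/2])
    return R.from_euler('z',q1).apply(w)+Ro.apply([0,0,L]),Ro
# L and h are separable only by the tilted samples; fix L by prior
f=least_squares(lambda p:np.r_[np.concatenate([fk(q,p)[0]-x for q,x in D]),(p[5]-.25)*.01,p[0]*.01,p[3]*.01],[0,.4,.4,0,.4,.25,.11])
p=f.x
lo=np.array([-3.08,-.75,.22,-1.43,0,-2.85]); hi=np.array([3.08,2.2,2.44,4.57,2.65,2.85])
def ik(q,x,Ro,w=1.):
    g=least_squares(lambda q:(lambda y:np.r_[y[0]-x,w*(Ro.inv()*y[1]).as_rotvec()])(fk(q,p)),np.clip(q,lo+1e-4,hi-1e-4),bounds=(lo,hi),x_scale='jac',max_nfev=60)
    return g.x,fk(g.x,p)
E
python3 - <<'E'
from kin import *
print(p.round(4),'res mm',np.abs(f.fun[:-3]).max()*1e3)
a=np.radians(-70.5); ex=np.array([np.cos(a),np.sin(a),0]); ey=np.array([-ex[1],ex[0],0]); up=np.array([0,0,1])
def Rl(t): # lean t deg
    t=np.radians(t); tz=-up*np.cos(t)+ex*np.sin(t); return R.from_matrix(np.stack([np.cross(ey,tz),ey,tz],1))
o=np.array([.622,-.0123,0])
for xl in (-.103,-.115,-.233,-.245):
    x=o+ex*xl+up*.115
    q,(y,Ro)=ik(np.array([0,.6,1.5,.3,1.,-.4]),x,Rl(40)); print(xl,x.round(3),q.round(2),np.linalg.norm(y-x).round(4),(Ro.inv()*Rl(40)).magnitude().round(4))
# outer push sim
def sim(pos,push,n,q0,w=1.):
    q,(x,Ro)=ik(q0,np.array(pos),Rl(0),w)
    for i in range(n):
        q,(x,Ro)=ik(q,x+push,Ro,w)
        if i%15==14:
            tz=Ro.as_matrix()[:,2]; print(i+1,x.round(3),q.round(2),'tilt',np.degrees(np.arccos(-tz[2])).round(1),'az',np.degrees(np.arctan2(tz[1],tz[0])).round(1))
print('outer');sim([.29,-.82,.15],ex*.04,60,np.array([-1.3,1.2,.6,0,1.3,-1.5]))
print('outer high');sim([.25,-.7,.5],ex*.04,60,np.array([-1.3,1.0,.6,0,1.5,-1.5]))
E
python3 - <<'E'
import numpy as np
W=np.load('pics/top0.npz')['W']
print('wall side', [W[r,c].round(2).tolist() for r in (60,200,240,400) for c in (560,600,615,635)])
E
```

```text
wall side [[1.18, -0.89, -0.88], [1.18, -1.03, -0.88], [1.14, -1.04, -0.79], [1.11, -1.06, -0.71], [0.69, -0.88, -0.88], [0.69, -1.01, -0.87], [0.68, -1.04, -0.83], [0.67, -1.05, -0.72], [0.55, -0.88, -0.88], [0.55, -1.02, -0.89], [0.55, -1.04, -0.83], [0.55, -1.05, -0.73], [0.02, -0.86, -0.88], [0.02, -1.0, -0.89], [0.1, -0.86, -0.51], [0.04, -1.05, -0.76]]Traceback (most recent call last):
  File "<stdin>", line 1, in <module>
  File "kin.py", line 14, in <module>
    f=least_squares(lambda p:np.r_[np.concatenate([fk(q,p)[0]-x for q,x in D]),(p[5]-.25)*.01,p[0]*.01,p[3]*.01],[0,.4,.4,0,.4,.25,.11])
    return func(*args, **kwargs)
    vector_fun = VectorFunction(
        fun_wrapped,
    ...<6 lines>...
        workers=workers
    )
    self._update_fun()
    ~~~~~~~~~~~~~~~~^^
    self.f = self.fun_wrapped(xp_copy(self.x))
             ~~~~~~~~~~~~~~~~^^^^^^^^^^^^^^^^^
    return np.atleast_1d(self.fun(x))
                         ~~~~~~~~^^^
    return self.f(x, *self.args, **self.kwargs)
           ~~~~~~^^^^^^^^^^^^^^^^^^^^^^^^^^^^^^
  File "kin.py", line 14, in <lambda>
    f=least_squares(lambda p:np.r_[np.concatenate([fk(q,p)[0]-x for q,x in D]),(p[5]-.25)*.01,p[0]*.01,p[3]*.01],[0,.4,.4,0,.4,.25,.11])
                                                   ~~^^^^^
  File "kin.py", line 11, in fk
    Ro=R.from_euler('ZYZYZ',[q1,t,q4,q5,q6+np.pi/2])
  File "scipy/spatial/transform/_rotation.pyx", line 1413, in scipy.spatial.transform._rotation.Rotation.from_euler
ValueError: Expected axis specification to be a non-empty string of upto 3 characters, got ZYZYZ
```

```bash
sed -i "s/Ro=R.from_euler('ZYZYZ',\[q1,t,q4,q5,q6+np.pi\/2\])/Ro=R.from_euler('ZYZ',[q1,t,q4])*R.from_euler('YZ',[q5,q6+np.pi\/2])/" kin.py
cat > sim.py <<'E'
from kin import *
a=np.radians(-70.5); ex=np.array([np.cos(a),np.sin(a),0]); ey=np.array([-ex[1],ex[0],0]); up=np.array([0,0,1])
def Rl(t):
    t=np.radians(t); tz=-up*np.cos(t)+ex*np.sin(t); return R.from_matrix(np.stack([np.cross(ey,tz),ey,tz],1))
o=np.array([.622,-.0123,0])
def sim(pos,push,n,q0,w=1.):
    q,(x,Ro)=ik(q0,np.array(pos),Rl(0),w)
    for i in range(n):
        q,(x,Ro)=ik(q,x+Ro.apply(push),Ro,w)
        if i%12==11:
            tz=Ro.as_matrix()[:,2]; print(i+1,x.round(3),q.round(2),'tilt',np.degrees(np.arccos(-tz[2])).round(1),'az',np.degrees(np.arctan2(tz[1],tz[0])).round(1))
E
python3 - <<'E'
from sim import *
print(p.round(4),'res mm',np.abs(f.fun[:-3]).max()*1e3)
for xl in (-.103,-.115,-.233,-.245):
    x=o+ex*xl+up*.115
    q,(y,Ro)=ik(np.array([0,.6,1.5,.3,1.,-.4]),x,Rl(40)); print(xl,x.round(3),q.round(2),np.linalg.norm(y-x).round(4),(Ro.inv()*Rl(40)).magnitude().round(4))
print('outer');sim([.29,-.82,.15],[-.04,0,0],48,np.array([-1.3,1.2,.6,0,1.3,-1.5]))
print('outer high');sim([.25,-.7,.5],[-.04,0,0],48,np.array([-1.3,1.0,.6,0,1.5,-1.5]))
print('inner');sim([-.11,.30,.12],[-.04,0,0],12,np.array([1.7,.4,2.1,0,.6,1.5]))
E
```

```text
[0.0015 0.5875 0.39   0.1142 0.274  0.2888 0.1109] res mm 0.6406149559774199Traceback (most recent call last):
  File "<stdin>", line 5, in <module>
AttributeError: 'float' object has no attribute 'round'
```

```bash
python3 - <<'E'
from sim import *
for xl in (-.103,-.115,-.233,-.245):
    x=o+ex*xl+up*.115
    q,(y,Ro)=ik(np.array([0,.6,1.5,.3,1.,-.4]),x,Rl(40)); print(xl,x.round(3),q.round(2),round(np.linalg.norm(y-x),4),round((Ro.inv()*Rl(40)).magnitude(),4))
def T(*a):
    try: sim(*a)
    except Exception as e: print(e)
print('outer');T([.29,-.82,.15],[-.04,0,0],48,np.array([-1.3,1.2,.6,0,1.3,-1.5]))
print('outer high');T([.25,-.7,.5],[-.04,0,0],48,np.array([-1.3,1.0,.6,0,1.5,-1.5]))
print('inner');T([-.11,.30,.12],[-.04,0,0],12,np.array([1.7,.4,2.1,0,.6,1.5]))
E
sed -i 's/np.degrees(np.arccos(-tz\[2\])).round(1)/round(float(np.degrees(np.arccos(-tz[2]))),1)/; s/np.degrees(np.arctan2(tz\[1\],tz\[0\])).round(1)/round(float(np.degrees(np.arctan2(tz[1],tz[0]))),1)/' sim.py
```

```text
-0.103 [0.588 0.085 0.115] [ 0.27  0.75  1.66 -0.93  0.92  0.59] 0.0 0.0
-0.115 [0.584 0.096 0.115] [ 0.29  0.75  1.66 -0.92  0.94  0.6 ] 0.0 0.0
-0.233 [0.544 0.207 0.115] [ 0.49  0.77  1.59 -0.81  1.07  0.66] 0.0 0.0
-0.245 [0.54  0.219 0.115] [ 0.51  0.78  1.58 -0.8   1.09  0.66] 0.0 0.0
outer
12 [ 0.331 -0.936  0.116] [-1.35  1.23  0.22  0.01  1.59 -1.69] tilt 5.9 az -70.5
24 [ 0.343 -0.968  0.133] [-1.35  1.22  0.22  0.03  1.47 -1.69] tilt 13.3 az -70.5
36 [ 0.351 -0.993  0.195] [-1.35  1.17  0.22  0.04  1.4  -1.69] tilt 20.5 az -70.5
48 [ 0.356 -1.007  0.284] [-1.35  1.09  0.22  0.06  1.36 -1.69] tilt 27.6 az -70.5
outer high
12 [ 0.309 -0.867  0.364] [-1.35  0.96  0.22  0.01  1.87 -1.69] tilt 5.1 az -70.4
24 [ 0.33  -0.929  0.287] [-1.35  1.05  0.22  0.03  1.66 -1.69] tilt 12.2 az -70.4
36 [ 0.343 -0.966  0.286] [-1.35  1.07  0.22  0.04  1.52 -1.69] tilt 19.5 az -70.4
48 [ 0.35  -0.987  0.335] [-1.35  1.03  0.22  0.06  1.43 -1.69] tilt 26.7 az -70.4
inner
12 [-0.056  0.072  0.263] [ 0.62 -0.67  2.42 -0.07  1.4   0.29] tilt 4.0 az -64.7
```

Model residual is 0.6 mm, and the 40° leaned poses at the pull are reachable with the drawer shut or open. The wall stands at y ≈ -1.06, so I'll push out and up rather than straight out. Next I simulate a tapered push schedule.

```bash
python3 - <<'E'
from sim import *
q0=np.array([-1.3,.6,.9,0,1.6,-1.5])
for pos,sched in [([.3,-.65,.5],[(-3.5,0,-2.2)]*36+[(-3.8,0,-1.6)]*24+[(-4.1,0,-.8)]*36),([.26,-.62,.62],[(-3.2,0,-2.6)]*36+[(-3.6,0,-2)]*24+[(-3.9,0,-1.4)]*36)]:
    q,(x,Ro)=ik(q0,np.array(pos),Rl(0)); print(q.round(2),x.round(3))
    for i,s in enumerate(sched):
        q,(x,Ro)=ik(q,x+Ro.apply(np.array(s)/100),Ro)
        if i%12==11:
            tz=Ro.as_matrix()[:,2]; print(i+1,x.round(3),q.round(2),'tilt',round(float(np.degrees(np.arccos(-tz[2]))),1),'az',round(float(np.degrees(np.arctan2(tz[1],tz[0]))),1))
E
python3 -m pendant '[{"jaw":1,"linear":[0.56,3.39,-1.73],"twist":0},{"jaw":1,"linear":[0.56,3.39,-1.73],"twist":0},{"jaw":1,"linear":[0.56,3.39,-1.73],"twist":0},{"jaw":1,"linear":[0.56,3.39,-1.73],"twist":0},{"jaw":1,"linear":[0.56,3.39,-1.73],"twist":0},{"jaw":1,"linear":[0.56,3.39,-1.73],"twist":0},{"jaw":1,"linear":[0.56,3.39,-1.73],"twist":0},{"jaw":1,"linear":[0.56,3.39,-1.73],"twist":0},{"jaw":1,"linear":[0.56,3.39,-1.73],"twist":0},{"jaw":1,"linear":[0.56,3.39,-1.73],"twist":0},{"jaw":1,"linear":[0.56,3.39,-1.73],"twist":0},{"jaw":1,"linear":[0.56,3.39,-1.73],"twist":0}]'
```

```text
[-1.29  0.53  0.73  0.    1.88 -1.63] [ 0.3  -0.65  0.5 ]
12 [ 0.313 -0.751  0.555] [-1.32  0.73  0.22  0.02  2.1  -1.65] tilt 5.3 az -66.7
24 [ 0.299 -0.764  0.597] [-1.35  0.69  0.22  0.04  2.03 -1.67] tilt 12.1 az -67.5
36 [ 0.283 -0.755  0.661] [-1.37  0.61  0.22  0.07  1.98 -1.68] tilt 19.0 az -68.0
48 [ 0.281 -0.772  0.694] [-1.39  0.58  0.22  0.09  1.89 -1.68] tilt 26.1 az -68.5
60 [ 0.272 -0.761  0.755] [-1.41  0.52  0.22  0.12  1.83 -1.68] tilt 33.4 az -68.8
72 [ 0.277 -0.787  0.781] [-1.41  0.51  0.22  0.14  1.7  -1.68] tilt 40.9 az -69.1
84 [ 0.27  -0.776  0.842] [-1.43  0.46  0.22  0.16  1.63 -1.68] tilt 48.5 az -69.3
96 [ 0.254 -0.738  0.919] [-1.46  0.37  0.22  0.2   1.58 -1.68] tilt 56.1 az -69.5
[-1.34  0.48  0.52  0.    2.14 -1.68] [ 0.26 -0.62  0.62]
12 [ 0.267 -0.682  0.654] [-1.36  0.6   0.22  0.02  2.23 -1.68] tilt 5.4 az -68.1
24 [ 0.259 -0.687  0.688] [-1.38  0.56  0.22  0.04  2.16 -1.69] tilt 11.7 az -68.6
36 [ 0.246 -0.672  0.742] [-1.4   0.49  0.22  0.07  2.12 -1.69] tilt 18.1 az -68.9
48 [ 0.248 -0.691  0.765] [-1.41  0.47  0.22  0.09  2.02 -1.69] tilt 24.9 az -69.2
60 [ 0.241 -0.681  0.814] [-1.43  0.41  0.22  0.12  1.96 -1.69] tilt 31.8 az -69.4
72 [ 0.245 -0.697  0.845] [-1.44  0.4   0.22  0.15  1.85 -1.69] tilt 39.1 az -69.6
84 [ 0.237 -0.679  0.901] [-1.46  0.34  0.22  0.18  1.79 -1.69] tilt 46.4 az -69.8
96 [ 0.219 -0.635  0.969] [-1.5   0.25  0.22  0.23  1.75 -1.69] tilt 53.8 az -69.9
time: 5.65
position: [0.1051, 0.4567, 0.457]
tool_rot: [0.577, 0.817, 0.002, 0.024]
ft_force: [-0.4, 0.5, 0.8]
grip_width: 0.0871
grip_force: 0.0
```

```bash
python3 -m pendant '[{"jaw":1,"linear":[-3.6,1.8,-0.3],"twist":0},{"jaw":1,"linear":[-3.6,1.8,-0.3],"twist":0},{"jaw":1,"linear":[-3.6,1.8,-0.3],"twist":0},{"jaw":1,"linear":[-3.6,1.8,-0.3],"twist":0},{"jaw":1,"linear":[-3.6,1.8,-0.3],"twist":0},{"jaw":1,"linear":[-3.6,1.8,-0.3],"twist":0},{"jaw":1,"linear":[-3.6,1.8,-0.3],"twist":0},{"jaw":1,"linear":[-3.6,1.8,-0.3],"twist":0},{"jaw":1,"linear":[-3.6,1.8,-0.3],"twist":0},{"jaw":1,"linear":[-3.6,1.8,-0.3],"twist":0},{"jaw":1,"linear":[-3.6,1.8,-0.3],"twist":0},{"jaw":1,"linear":[-3.6,1.8,-0.3],"twist":0}]'
python3 -m pendant '[{"jaw":1,"linear":[-4,-1,0],"twist":0},{"jaw":1,"linear":[-4,-1,0],"twist":0},{"jaw":1,"linear":[-4,-1,0],"twist":0},{"jaw":1,"linear":[-4,-1,0],"twist":0},{"jaw":1,"linear":[-3.5,-2.2,0],"twist":0},{"jaw":1,"linear":[-3.5,-2.2,0],"twist":0},{"jaw":1,"linear":[-3,-2.8,0],"twist":0},{"jaw":1,"linear":[-3,-2.8,0],"twist":0},{"jaw":1,"linear":[-3,-2.8,0],"twist":0},{"jaw":1,"linear":[-3,-2.8,0],"twist":0},{"jaw":1,"linear":[-3,-2.8,0],"twist":0},{"jaw":1,"linear":[-3,-2.8,0],"twist":0}]'
```

```text
time: 6.65
position: [0.4517, 0.1197, 0.5153]
tool_rot: [0.577, 0.817, 0.002, 0.025]
ft_force: [0.8, 1.6, -0.2]
grip_width: 0.0869
grip_force: 0.0
time: 7.65
position: [0.3485, -0.3521, 0.5227]
tool_rot: [0.576, 0.817, 0.001, 0.025]
ft_force: [0.9, 0.4, -0.8]
grip_width: 0.087
grip_force: 0.0
```

```bash
python3 -m pendant '[{"jaw":1,"linear":[-3.2,-2.1,0],"twist":0},{"jaw":1,"linear":[-3.2,-2.1,0],"twist":0},{"jaw":1,"linear":[-3.2,-2.1,0],"twist":0},{"jaw":1,"linear":[-3.2,-2.1,0],"twist":0},{"jaw":1,"linear":[-3.2,-2.1,0],"twist":0},{"jaw":1,"linear":[-3.2,-2.1,0],"twist":0},{"jaw":1,"linear":[-3.2,-2.1,0],"twist":0},{"jaw":1,"linear":[-3.2,-2.1,0],"twist":0}]' | head -3
python3 -m pendant '[{"jaw":1,"linear":[-3.5,0,-2.2],"twist":0},{"jaw":1,"linear":[-3.5,0,-2.2],"twist":0},{"jaw":1,"linear":[-3.5,0,-2.2],"twist":0},{"jaw":1,"linear":[-3.5,0,-2.2],"twist":0},{"jaw":1,"linear":[-3.5,0,-2.2],"twist":0},{"jaw":1,"linear":[-3.5,0,-2.2],"twist":0},{"jaw":1,"linear":[-3.5,0,-2.2],"twist":0},{"jaw":1,"linear":[-3.5,0,-2.2],"twist":0},{"jaw":1,"linear":[-3.5,0,-2.2],"twist":0},{"jaw":1,"linear":[-3.5,0,-2.2],"twist":0},{"jaw":1,"linear":[-3.5,0,-2.2],"twist":0},{"jaw":1,"linear":[-3.5,0,-2.2],"twist":0}]'
cat > st.py <<'E'
from kin import *
from rig import robot
o=robot.get_obs(); M=R.from_quat(o['tool_rot']).as_matrix(); tz=M[:,2]; ty=M[:,1]
print('t',o['time'],'q',np.round(o['q'],2),'pos',np.round(o['position'],4),'tilt',round(float(np.degrees(np.arccos(-tz[2]))),1),'az',round(float(np.degrees(np.arctan2(tz[1],tz[0]))),1),'ty az/el',np.degrees([np.arctan2(ty[1],ty[0]),np.arcsin(ty[2])]).round(1))
E
python3 st.py
```

```text
time: 8.32
position: [0.276, -0.6496, 0.5263]
tool_rot: [0.576, 0.817, 0.001, 0.024]
time: 9.32
position: [0.2989, -0.763, 0.6253]
tool_rot: [0.572, 0.808, -0.061, 0.123]
ft_force: [-0.2, -1.1, -0.9]
grip_width: 0.087
grip_force: 0.0
t 9.3167 q [-1.36  0.66  0.22  0.08  2.   -1.65] pos [ 0.2989 -0.763   0.6253] tilt 15.8 az -61.7 ty az/el [19.7  2.4]
```

```bash
python3 -m pendant '[{"jaw":1,"linear":[-3.2,-2.4,-1],"twist":0},{"jaw":1,"linear":[-3.2,-2.4,-1],"twist":0},{"jaw":1,"linear":[-3.2,-2.4,-1],"twist":0},{"jaw":1,"linear":[-3.2,-2.4,-1],"twist":0},{"jaw":1,"linear":[-3.2,-2.4,-1],"twist":0},{"jaw":1,"linear":[-3.8,-1,-1.4],"twist":0},{"jaw":1,"linear":[-3.8,-1,-1.4],"twist":0},{"jaw":1,"linear":[-3.8,-1,-1.4],"twist":0},{"jaw":1,"linear":[-3.8,-1,-1.4],"twist":0},{"jaw":1,"linear":[-3.8,-1,-1.4],"twist":0}]' | head -2; python3 st.py
```

```text
time: 10.15
position: [0.1742, -0.8561, 0.6569]
t 10.15 q [-1.56  0.65  0.22  0.18  1.79 -1.8 ] pos [ 0.1742 -0.8561  0.6569] tilt 29.1 az -67.9 ty az/el [19.4  1.5]
```

```bash
python3 -m pendant '[{"jaw":1,"linear":[-3.5,-1,-2],"twist":0},{"jaw":1,"linear":[-3.5,-1,-2],"twist":0},{"jaw":1,"linear":[-3.5,-1,-2],"twist":0},{"jaw":1,"linear":[-3.5,-1,-2],"twist":0},{"jaw":1,"linear":[-3.5,-1,-2],"twist":0},{"jaw":1,"linear":[-3.5,-1,-2],"twist":0},{"jaw":1,"linear":[-3.5,-1,-2],"twist":0},{"jaw":1,"linear":[-3.5,-1,-2],"twist":0},{"jaw":1,"linear":[-3.5,-1,-2],"twist":0},{"jaw":1,"linear":[-3.5,-1,-2],"twist":0}]' | head -2; python3 st.py
```

```text
time: 10.98
position: [0.1031, -0.8268, 0.7951]
t 10.9833 q [-1.68  0.51  0.22  0.29  1.7  -1.85] pos [ 0.1031 -0.8268  0.7951] tilt 43.2 az -72.1 ty az/el [18.1 -0.2]
```

```bash
cat > go.py <<'E'
# work out tool-axis shifts (cm) for world waypoints: args "x,y,z" ...
import sys
from st import *
from kin import ik
x=o['position'].copy(); q=np.array(o['q'])
for a in sys.argv[1:]:
    g=np.array([float(v) for v in a.split(',')]); d=M.T@(g-x)*100; n=int(np.ceil(np.linalg.norm(d)/4)); 
    qn,(y,_)=ik(q,g,R.from_matrix(M)); 
    print(a,'tool cm',d.round(2),'rows',n,'each',(d/max(n,1)).round(2),'q',qn.round(2),'err',round(float(np.linalg.norm(y-g)),4),'dq/row',round(float(np.abs(qn-q).max()/max(n,1)),3)); x=g;q=qn
E
python3 go.py .35,-.5,.7 .52,-.1,.6 .52,.25,.33
```

```text
t 10.9833 q [-1.68  0.51  0.22  0.29  1.7  -1.85] pos [ 0.1031 -0.8268  0.7951] tilt 43.2 az -72.1 ty az/el [18.1 -0.2]
.35,-.5,.7 tool cm [23.51 33.65 -9.14] rows 11 each [ 2.14  3.06 -0.83] q [-1.09  0.01  1.15 -0.12  1.23 -1.41] err 0.0 dq/row 0.085
.52,-.1,.6 tool cm [ 30.67  28.61 -15.16] rows 12 each [ 2.56  2.38 -1.26] q [-0.05  0.08  1.32 -0.7   1.45 -0.38] err 0.0 dq/row 0.086
.52,.25,.33 tool cm [42.72 10.95 -3.08] rows 12 each [ 3.56  0.91 -0.26] q [ 0.59  0.53  1.39 -0.72  1.49  0.43] err 0.0 dq/row 0.068
```

```bash
python3 -m pendant '[{"jaw":1,"linear":[2.14,3.06,-0.83],"twist":0},{"jaw":1,"linear":[2.14,3.06,-0.83],"twist":0},{"jaw":1,"linear":[2.14,3.06,-0.83],"twist":0},{"jaw":1,"linear":[2.14,3.06,-0.83],"twist":0},{"jaw":1,"linear":[2.14,3.06,-0.83],"twist":0},{"jaw":1,"linear":[2.14,3.06,-0.83],"twist":0},{"jaw":1,"linear":[2.14,3.06,-0.83],"twist":0},{"jaw":1,"linear":[2.14,3.06,-0.83],"twist":0},{"jaw":1,"linear":[2.14,3.06,-0.83],"twist":0},{"jaw":1,"linear":[2.14,3.06,-0.83],"twist":0},{"jaw":1,"linear":[2.14,3.06,-0.83],"twist":0}]' | head -2
python3 -m pendant '[{"jaw":1,"linear":[2.56,2.38,-1.26],"twist":0},{"jaw":1,"linear":[2.56,2.38,-1.26],"twist":0},{"jaw":1,"linear":[2.56,2.38,-1.26],"twist":0},{"jaw":1,"linear":[2.56,2.38,-1.26],"twist":0},{"jaw":1,"linear":[2.56,2.38,-1.26],"twist":0},{"jaw":1,"linear":[2.56,2.38,-1.26],"twist":0},{"jaw":1,"linear":[2.56,2.38,-1.26],"twist":0},{"jaw":1,"linear":[2.56,2.38,-1.26],"twist":0},{"jaw":1,"linear":[2.56,2.38,-1.26],"twist":0},{"jaw":1,"linear":[2.56,2.38,-1.26],"twist":0},{"jaw":1,"linear":[2.56,2.38,-1.26],"twist":0},{"jaw":1,"linear":[2.56,2.38,-1.26],"twist":0}]' | head -2
python3 -m pendant '[{"jaw":1,"linear":[3.56,0.91,-0.26],"twist":0},{"jaw":1,"linear":[3.56,0.91,-0.26],"twist":0},{"jaw":1,"linear":[3.56,0.91,-0.26],"twist":0},{"jaw":1,"linear":[3.56,0.91,-0.26],"twist":0},{"jaw":1,"linear":[3.56,0.91,-0.26],"twist":0},{"jaw":1,"linear":[3.56,0.91,-0.26],"twist":0},{"jaw":1,"linear":[3.56,0.91,-0.26],"twist":0},{"jaw":1,"linear":[3.56,0.91,-0.26],"twist":0},{"jaw":1,"linear":[3.56,0.91,-0.26],"twist":0},{"jaw":1,"linear":[3.56,0.91,-0.26],"twist":0},{"jaw":1,"linear":[3.56,0.91,-0.26],"twist":0},{"jaw":1,"linear":[3.56,0.91,-0.26],"twist":0}]' | head -2; python3 st.py
python3 - <<'E'
from h import *
c=cap('wrist'); W=pts(c); cv2.imwrite('pics/w1.png',c['color']); np.savez('pics/w1.npz',W=W,c=c['color'])
E
```

```text
time: 11.9
position: [0.3508, -0.498, 0.6996]
time: 12.9
position: [0.52, -0.0979, 0.5998]
time: 13.9
position: [0.5195, 0.2527, 0.3299]
t 13.9 q [ 0.59  0.53  1.39 -0.72  1.49  0.43] pos [0.5195 0.2527 0.3299] tilt 42.9 az -71.9 ty az/el [18.1 -0. ]
```

View pics/w1.png

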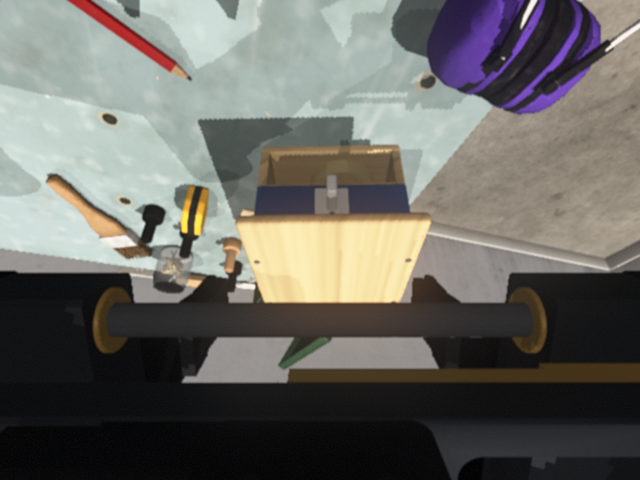

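The wrist view confirms that the front faces +y. The blue drawer front is around (330,200) with the aluminium pull at (332,188), tucked under the board, whose edge runs from (240,215) to (430,215). The open cubby is at (332,165). Next I measure the front plane and the fin.

```bash
python3 - <<'E'
from h import *
z=np.load('pics/w1.npz'); W=z['W']; C=z['c'].astype(int)
a=np.radians(-70.48); ex=np.array([np.cos(a),np.sin(a)]); ey=np.array([-ex[1],ex[0]]); og=np.array([.622,-.0123])
L=np.dstack([(W[...,:2]-og)@ex,(W[...,:2]-og)@ey,W[...,2]])
b=(C[...,0]>C[...,2]+25)&(C[...,0]>C[...,1]+15)
reg=np.zeros_like(b); reg[170:215,250:415]=1; P=L[b&reg]; print('blue',len(P),np.nanpercentile(P,[2,50,98],axis=0).round(4).tolist())
# board edge
B=L[213:216,245:428].reshape(-1,3); 
Q=L[205:300,235:430].reshape(-1,3); Q=Q[(Q[:,2]>.165)]; print('board',np.nanpercentile(Q,[.5,50,99.5],axis=0).round(4).tolist())
for r in range(172,212,3): print(r,[tuple((L[r,c]*1000).round(0).astype(int)) if np.isfinite(L[r,c,0]) else None for c in (318,324,328,332,336,340,346)])
F=L[170:205,315:350].reshape(-1,3); F=F[(F[:,0]<-.1)&(F[:,2]>.08)&(F[:,2]<.15)]; print('fin',len(F),np.nanpercentile(F,[2,50,98],axis=0).round(4).tolist())
E
```

```text
blue 28 [[-0.0938, -0.0893, 0.0869], [-0.0924, -0.0868, 0.0922], [-0.0909, 0.0912, 0.0986]]
board [[-0.2876, -0.0967, 0.1655], [-0.0762, 0.0047, 0.1731], [0.0488, 0.0982, 0.3227]]
172 [(np.int64(-49), np.int64(-16), np.int64(20)), (np.int64(-56), np.int64(-8), np.int64(28)), (np.int64(-60), np.int64(-2), np.int64(32)), (np.int64(-60), np.int64(3), np.int64(32)), (np.int64(-63), np.int64(9), np.int64(35)), (np.int64(-63), np.int64(14), np.int64(35)), (np.int64(-63), np.int64(22), np.int64(35))]
175 [(np.int64(-49), np.int64(-16), np.int64(26)), (np.int64(-56), np.int64(-8), np.int64(33)), (np.int64(-58), np.int64(-2), np.int64(35)), (np.int64(-128), np.int64(2), np.int64(102)), (np.int64(-58), np.int64(9), np.int64(35)), (np.int64(-58), np.int64(14), np.int64(36)), (np.int64(-58), np.int64(23), np.int64(36))]
178 [(np.int64(-49), np.int64(-16), np.int64(32)), (np.int64(-52), np.int64(-8), np.int64(35)), (np.int64(-128), np.int64(-3), np.int64(107)), (np.int64(-130), np.int64(2), np.int64(109)), (np.int64(-128), np.int64(6), np.int64(106)), (np.int64(-26), np.int64(16), np.int64(11)), 
[... 2991 characters left out ...]
4(122)), (np.int64(-95), np.int64(-8), np.int64(123)), (np.int64(-100), np.int64(-3), np.int64(127)), (np.int64(-100), np.int64(1), np.int64(127)), (np.int64(-99), np.int64(6), np.int64(126)), (np.int64(-96), np.int64(11), np.int64(124)), (np.int64(-95), np.int64(18), np.int64(123))]
211 [(np.int64(-95), np.int64(-15), np.int64(127)), (np.int64(-95), np.int64(-8), np.int64(127)), (np.int64(-96), np.int64(-3), np.int64(128)), (np.int64(-95), np.int64(1), np.int64(127)), (np.int64(-95), np.int64(6), np.int64(127)), (np.int64(-95), np.int64(11), np.int64(127)), (np.int64(-95), np.int64(18), np.int64(128))]
fin 304 [[-0.1303, -0.0042, 0.1035], [-0.128, 0.0013, 0.1243], [-0.1077, 0.0068, 0.1279]]
```

```bash
python3 go.py .5628,.1637,.1868 .5818,.1054,.1209
```

```text
t 13.95 q [ 0.59  0.54  1.39 -0.71  1.49  0.43] pos [0.5184 0.2572 0.3235] tilt 42.6 az -72.0 ty az/el [18.4 -0.4]
.5628,.1637,.1868 tool cm [ 1.7   1.35 17.01] rows 5 each [0.34 0.27 3.4 ] q [ 0.43  0.68  1.57 -0.82  1.16  0.55] err 0.0 dq/row 0.066
.5818,.1054,.1209 tool cm [-0.05  0.01  9.  ] rows 3 each [-0.02  0.    3.  ] q [ 0.32  0.76  1.64 -0.93  1.    0.63] err 0.0 dq/row 0.052
```

```bash
python3 -m pendant '[{"jaw":0.6,"linear":[0.34,0.27,3.4],"twist":0},{"jaw":0.6,"linear":[0.34,0.27,3.4],"twist":0},{"jaw":0.6,"linear":[0.34,0.27,3.4],"twist":0},{"jaw":0.6,"linear":[0.34,0.27,3.4],"twist":0},{"jaw":0.6,"linear":[0.34,0.27,2.4],"twist":0},{"jaw":0.6,"linear":[0,0,0],"twist":0},{"jaw":0.6,"linear":[0,0,0],"twist":0}]' ; python3 go.py .5818,.1054,.1209
```

```text
time: 14.53
position: [0.562, 0.1625, 0.2015]
tool_rot: [0.546, 0.753, -0.217, 0.295]
ft_force: [-0.0, 0.8, 0.2]
grip_width: 0.0536
grip_force: 0.0
t 14.5333 q [ 0.43  0.66  1.56 -0.82  1.18  0.54] pos [0.562  0.1625 0.2015] tilt 43.0 az -72.2 ty az/el [18.  -0.2]
.5818,.1054,.1209 tool cm [ 1.07  0.15 10.02] rows 3 each [0.36 0.05 3.34] q [ 0.32  0.77  1.63 -0.94  1.01  0.64] err 0.0 dq/row 0.058
```

```bash
python3 -m pendant '[{"jaw":0.6,"linear":[1.07,0.15,0],"twist":0},{"jaw":0.6,"linear":[0,0,3],"twist":0},{"jaw":0.6,"linear":[0,0,3],"twist":0},{"jaw":0.6,"linear":[0,0,2.5],"twist":0},{"jaw":0.6,"linear":[0,0,1.5],"twist":0},{"jaw":0.6,"linear":[0,0,0],"twist":0}]' ; python3 st.py; python3 -m pendant '[{"jaw":0,"linear":[0,0,0],"twist":0},{"jaw":0,"linear":[0,0,0],"twist":0},{"jaw":0,"linear":[0,0,0],"twist":0},{"jaw":0,"linear":[0,0,0],"twist":0},{"jaw":0,"linear":[0,0,0],"twist":0},{"jaw":0,"linear":[0,0,0],"twist":0}]' 30; python3 go.py .5384,.2279,.1209
```

```text
time: 15.03
position: [0.5817, 0.1059, 0.1203]
tool_rot: [0.546, 0.753, -0.217, 0.295]
ft_force: [-0.4, -0.3, 0.3]
grip_width: 0.0523
grip_force: 0.0
t 15.0333 q [ 0.33  0.77  1.63 -0.94  1.01  0.64] pos [0.5817 0.1059 0.1203] tilt 43.0 az -72.2 ty az/el [18.  -0.2]
time: 15.53
position: [0.5822, 0.107, 0.122]
tool_rot: [0.546, 0.754, -0.215, 0.296]
ft_force: [0.5, 0.6, 1.1]
grip_width: 0.0205
grip_force: 0.0
t 15.5333 q [ 0.33  0.76  1.63 -0.94  1.01  0.64] pos [0.5822 0.107  0.122 ] tilt 43.0 az -71.9 ty az/el [18.1 -0.1]
.5384,.2279,.1209 tool cm [ 9.48 -0.39 -8.68] rows 4 each [ 2.37 -0.1  -2.17] q [ 0.54  0.8   1.54 -0.81  1.16  0.7 ] err 0.0 dq/row 0.053
```

Still closing (20 mm). A few more rows to grip.

```bash
python3 -m pendant '[{"jaw":0,"linear":[0,0,0],"twist":0},{"jaw":0,"linear":[0,0,0],"twist":0},{"jaw":0,"linear":[0,0,0],"twist":0},{"jaw":0,"linear":[0,0,0],"twist":0}]' 30; python3 go.py .5385,.2296,.1220
```

```text
time: 15.87
position: [0.5814, 0.1065, 0.1217]
tool_rot: [0.546, 0.754, -0.217, 0.296]
ft_force: [-3.5, 2.5, 3.3]
grip_width: 0.0118
grip_force: 29.9
t 15.8667 q [ 0.33  0.76  1.64 -0.94  1.01  0.64] pos [0.5814 0.1065 0.1217] tilt 43.0 az -72.1 ty az/el [18.1 -0.2]
.5385,.2296,.1220 tool cm [ 9.51 -0.25 -8.92] rows 4 each [ 2.38 -0.06 -2.23] q [ 0.54  0.8   1.54 -0.81  1.17  0.69] err 0.0 dq/row 0.054
```

```bash
python3 -m pendant '[{"jaw":0,"linear":[0.8,-0.02,-0.75],"twist":0},{"jaw":0,"linear":[0.8,-0.02,-0.75],"twist":0},{"jaw":0,"linear":[0.8,-0.02,-0.75],"twist":0},{"jaw":0,"linear":[0.8,-0.02,-0.75],"twist":0},{"jaw":0,"linear":[0.8,-0.02,-0.75],"twist":0},{"jaw":0,"linear":[0.8,-0.02,-0.75],"twist":0},{"jaw":0,"linear":[0.8,-0.02,-0.75],"twist":0},{"jaw":0,"linear":[0.8,-0.02,-0.75],"twist":0},{"jaw":0,"linear":[0.8,-0.02,-0.75],"twist":0},{"jaw":0,"linear":[0.8,-0.02,-0.75],"twist":0},{"jaw":0,"linear":[0.8,-0.02,-0.75],"twist":0},{"jaw":0,"linear":[0.8,-0.02,-0.75],"twist":0}]'; python3 -m pendant '[{"jaw":0,"linear":[0.15,0,-0.14],"twist":0},{"jaw":0,"linear":[0,0,0],"twist":0},{"jaw":0,"linear":[0,0,0],"twist":0}]'; python3 - <<'E'
from h import *
c=cap('top'); W=pts(c); C=c['color']; cv2.imwrite('pics/top1.png',C); np.savez('pics/top1.npz',W=W,c=C)
E
```

```text
time: 16.87
position: [0.5378, 0.2298, 0.1217]
tool_rot: [0.544, 0.753, -0.219, 0.297]
ft_force: [14.1, -35.3, -17.7]
grip_width: 0.0119
grip_force: 30.0
time: 17.12
position: [0.5377, 0.2303, 0.1216]
tool_rot: [0.545, 0.753, -0.219, 0.297]
ft_force: [2.8, -14.1, -1.7]
grip_width: 0.0118
grip_force: 30.1
```

View pics/top1.png

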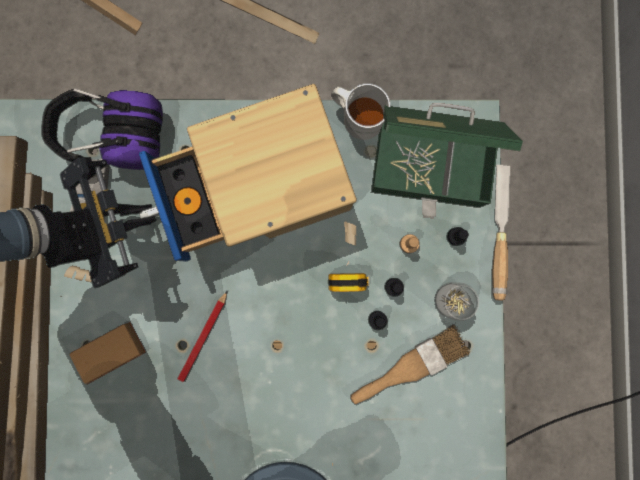

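The drawer is at its stop, with a reaction force felt and 131 mm of travel. The orange retainer shows at (188,202), and the jar, tape measure and dogs are where they were. I open the jaws, back off along the tool axis, and measure the retainer from this picture.

```bash
python3 -m pendant '[{"jaw":0.5,"linear":[0,0,0],"twist":0},{"jaw":0.5,"linear":[0,0,0],"twist":0},{"jaw":0.5,"linear":[0,0,0],"twist":0},{"jaw":0.5,"linear":[0,0,0],"twist":0},{"jaw":0.5,"linear":[0,0,-2],"twist":0},{"jaw":0.5,"linear":[0,0,-4],"twist":0},{"jaw":0.5,"linear":[0,0,-4],"twist":0},{"jaw":0.5,"linear":[0,0,-4],"twist":0},{"jaw":0.5,"linear":[0,0,-4],"twist":0}]'; python3 go.py .3,.45,.5 -.15,.65,.6; python3 - <<'E'
from h import *
z=np.load('pics/top1.npz'); W=z['W']; C=z['c'].astype(int)
m=(C[...,2]>150)&(C[...,1]>70)&(C[...,0]<60); m[:180]=0;m[230:]=0;m[:,:165]=0;m[:,212:]=0
P=W[m]; print(m.sum(),np.median(P,axis=0).round(4),((np.nanpercentile(P,2,axis=0)+np.nanpercentile(P,98,axis=0))/2).round(4))
a=np.radians(-70.48); ex=np.array([np.cos(a),np.sin(a)]); ey=np.array([-ex[1],ex[0]]); og=np.array([.622,-.0123])
P=P[:,:2]; (c,_),r=(cv2.minEnclosingCircle((P*1000).astype(np.float32)),0); print('circ',c, ((np.array(c)/1000-og)@ex).round(4),((np.array(c)/1000-og)@ey).round(4))
E
```

```text
time: 17.92
position: [0.4994, 0.3515, 0.2549]
tool_rot: [0.546, 0.754, -0.215, 0.296]
ft_force: [1.3, 0.0, 0.6]
grip_width: 0.0432
grip_force: 0.0
t 17.9167 q [ 0.73  0.69  1.3  -0.67  1.52  0.57] pos [0.4994 0.3515 0.2549] tilt 42.9 az -71.9 ty az/el [18.2 -0.1]
.3,.45,.5 tool cm [ -5.26 -15.92 -28.54] rows 9 each [-0.58 -1.77 -3.17] q [ 1.05  0.48  1.01 -0.63  2.11  0.53] err 0.0 dq/row 0.065
-.15,.65,.6 tool cm [ 17.44 -36.53 -29.77] rows 13 each [ 1.34 -2.81 -2.29] q [ 1.67  0.72  0.46 -0.32  2.65  1.12] err 0.0824 dq/row 0.048
478 [nan nan nan] [0.5622 0.1567 0.1125]
circ (561.958984375, 157.33168029785156) -0.1799 0.0001
```

```bash
cat > un.py <<'E'
from sim import *
from rig import robot
ob=robot.get_obs(); Ro0=R.from_quat(ob['tool_rot']); q0=np.array(ob['q']); x0=np.array(ob['position'])
W=np.load('pics/top0.npz')['W'].reshape(-1,3); S=W[(W[:,1]>.4)&(W[:,2]>-.3)]; print('left things zmax',np.nanmax(S[:,2]),'ymax',np.nanmax(S[:,1]))
def run(pts,el,n,w=.6,az=109.5):
    q,x,Ro=q0,x0,Ro0
    for g in pts:
        g=np.array(g); N=int(np.ceil(np.linalg.norm(g-x)/.04)); st=(g-x)/N
        for i in range(N): q,(x,Ro)=ik(q,x+st,Ro,w)
        tz=Ro.as_matrix()[:,2]; print(' at',x.round(3),q.round(2),'tilt',round(float(np.degrees(np.arccos(-tz[2]))),1))
    u=np.array([np.cos(np.radians(az))*np.cos(np.radians(el)),np.sin(np.radians(az))*np.cos(np.radians(el)),np.sin(np.radians(el))])
    for i in range(n):
        if i%6==0: print('   tool push',(Ro.inv().apply(u)*4).round(2))
        q,(x,Ro)=ik(q,x+u*.04,Ro,w)
        if i%6==5:
            M=Ro.as_matrix(); tz=M[:,2]; print(i+1,x.round(3),q.round(2),'tilt',round(float(np.degrees(np.arccos(-tz[2]))),1),'az',round(float(np.degrees(np.arctan2(tz[1],tz[0]))),1),'ty az,el',round(float(np.degrees(np.arctan2(M[1,1],M[0,1]))),1),round(float(np.degrees(M[2,1])),1))
E
python3 - <<'E'
from un import *
print('A');run([(.2,.5,.45),(-.1,.55,.5)],20,30)
print('B');run([(.2,.5,.5),(-.05,.5,.65)],35,30)
E
```

```text
left things zmax 0.12428759027178782 ymax 0.5378966359646058
A
 at [0.2  0.5  0.45] [ 1.21  0.54  1.04 -0.52  2.13  0.74] tilt 42.9
 at [-0.1   0.55  0.5 ] [ 1.64  0.62  0.77 -0.27  2.47  1.17] tilt 42.9
   tool push [ 1.82 -0.09 -3.56]
6 [-0.142  0.67   0.495] [ 1.68  0.87  0.23 -0.35  2.65  1.1 ] tilt 37.6 az -68.3 ty az,el 19.6 1.6
   tool push [ 2.15  0.05 -3.38]
12 [-0.166  0.69   0.474] [ 1.71  0.89  0.22 -0.28  2.57  1.18] tilt 32.9 az -66.1 ty az,el 20.2 2.4
   tool push [ 2.42  0.1  -3.18]
18 [-0.186  0.713  0.455] [ 1.73  0.89  0.22 -0.23  2.47  1.24] tilt 27.4 az -63.1 ty az,el 20.7 3.2
   tool push [ 2.72  0.15 -2.93]
24 [-0.205  0.74   0.44 ] [ 1.75  0.9   0.22 -0.19  2.36  1.28] tilt 21.2 az -58.5 ty az,el 21.0 4.0
   tool push [ 3.03  0.2  -2.6 ]
30 [-0.222  0.772  0.427] [ 1.76  0.9   0.22 -0.16  2.24  1.31] tilt 14.6 az -49.7 ty az,el 21.3 4.8
B
 at [0.2 0.5 0.5] [ 1.21  0.52  0.95 -0.56  2.22  0.67] tilt 42.9
 at [-0.045  0.492  0.635] [ 1.57  0.48  0.67 -0.49  2.65  0.89] tilt 42.3
   tool push [ 0.88 -0.05 -3.9 ]
6 [-0.058  0.585  0.628] [ 1.61  0.64  0.37 -0.59  2.65  0.8 ] tilt 36.3 az -61.6 ty az,el 22.1 4.6
   tool push [ 1.31  0.33 -3.77]
12 [-0.078  0.625  0.625] [ 1.65  0.7   0.22 -0.63  2.63  0.78] tilt 32.3 az -52.6 ty az,el 24.4 8.1
   tool push [ 1.63  0.6  -3.6 ]
18 [-0.1    0.637  0.622] [ 1.69  0.69  0.22 -0.58  2.56  0.84] tilt 29.2 az -45.2 ty az,el 25.7 10.3
   tool push [ 1.88  0.76 -3.45]
24 [-0.116  0.653  0.62 ] [ 1.72  0.69  0.22 -0.55  2.49  0.89] tilt 26.2 az -35.5 ty az,el 26.9 12.7
   tool push [ 2.15  0.92 -3.24]
30 [-0.129  0.674  0.619] [ 1.74  0.68  0.22 -0.52  2.4   0.93] tilt 23.6 az -22.5 ty az,el 27.9 15.4
```

```bash
python3 - <<'E'
from un import *
for az,el,pts in [(120,5,[(.2,.5,.4),(-.25,.55,.42)]),(125,0,[(.2,.5,.36),(-.25,.55,.36)])]:
    print(az,el); run(pts,el,36,az=az)
E
python3 go.py .2,.5,.4 -.25,.55,.4
```

```text
left things zmax 0.12428759027178782 ymax 0.5378966359646058
120 5
 at [0.2 0.5 0.4] [ 1.21  0.57  1.12 -0.49  2.03  0.8 ] tilt 42.9
 at [-0.25  0.55  0.42] [ 1.83  0.73  0.75 -0.06  2.4   1.49] tilt 42.9
   tool push [ 2.62 -0.82 -2.91]
6 [-0.322  0.653  0.391] [1.88 1.01 0.22 0.01 2.61 1.57] tilt 39.6 az -72.8 ty az,el 17.8 -0.5
   tool push [ 2.78 -0.84 -2.74]
12 [-0.356  0.675  0.341] [1.9  1.04 0.22 0.06 2.47 1.63] tilt 34.1 az -75.3 ty az,el 17.0 -1.6
   tool push [ 3.04 -0.9  -2.44]
18 [-0.387  0.701  0.299] [1.91 1.07 0.22 0.1  2.33 1.67] tilt 27.8 az -79.5 ty az,el 16.2 -3.0
   tool push [ 3.29 -0.97 -2.06]
24 [-0.418  0.732  0.263] [1.92 1.09 0.22 0.13 2.18 1.69] tilt 21.0 az -87.0 ty az,el 15.4 -4.7
   tool push [ 3.52 -1.03 -1.6 ]
30 [-0.449  0.766  0.233] [1.93 1.12 0.22 0.15 2.01 1.71] tilt 14.4 az -102.5 ty az,el 14.8 -6.7
   tool push [ 3.7  -1.08 -1.07]
36 [-0.479  0.803  0.208] [1.94 1.14 0.22 0.17 1.84 1.72] tilt 10.1 az -138.0 ty az,el 14.5 -8.9
125 0
 at [0.2  0.5  0.36] [ 1.21  0.6   1.17 -0.48  1.96  0.85] tilt 42.9
 at [-0.25  0.55  0.36] [ 1.83  0.76  0.85 -0
[... 490 characters left out ...]
17 2.09 1.76] tilt 21.6 az -89.8 ty az,el 14.8 -5.7
   tool push [ 3.56 -1.38 -1.21]
30 [-0.515  0.749  0.154] [1.99 1.2  0.22 0.19 1.92 1.78] tilt 15.4 az -107.7 ty az,el 14.0 -8.2
   tool push [ 3.68 -1.42 -0.64]
36 [-0.553  0.782  0.125] [2.01 1.23 0.22 0.21 1.74 1.79] tilt 12.1 az -142.2 ty az,el 13.5 -11.0
t 17.9167 q [ 0.73  0.69  1.3  -0.67  1.52  0.57] pos [0.4994 0.3515 0.2549] tilt 42.9 az -71.9 ty az/el [18.2 -0.1]
.2,.5,.4 tool cm [  7.32 -23.84 -26.56] rows 10 each [ 0.73 -2.38 -2.66] q [ 1.21  0.57  1.12 -0.49  2.03  0.8 ] err 0.0 dq/row 0.051
-.25,.55,.4 tool cm [ 13.81 -41.2  -12.74] rows 12 each [ 1.15 -3.43 -1.06] q [ 1.83  0.74  0.79 -0.05  2.36  1.49] err 0.0 dq/row 0.057
```

```bash
python3 -m pendant '[{"jaw":0.5,"linear":[0.73,-2.38,-2.66],"twist":0},{"jaw":0.5,"linear":[0.73,-2.38,-2.66],"twist":0},{"jaw":0.5,"linear":[0.73,-2.38,-2.66],"twist":0},{"jaw":0.5,"linear":[0.73,-2.38,-2.66],"twist":0},{"jaw":0.5,"linear":[0.73,-2.38,-2.66],"twist":0},{"jaw":0.5,"linear":[0.73,-2.38,-2.66],"twist":0},{"jaw":0.5,"linear":[0.73,-2.38,-2.66],"twist":0},{"jaw":0.5,"linear":[0.73,-2.38,-2.66],"twist":0},{"jaw":0.5,"linear":[0.73,-2.38,-2.66],"twist":0},{"jaw":0.5,"linear":[0.73,-2.38,-2.66],"twist":0}]' | head -2
python3 -m pendant '[{"jaw":0.5,"linear":[1.15,-3.43,-1.06],"twist":0},{"jaw":0.5,"linear":[1.15,-3.43,-1.06],"twist":0},{"jaw":0.5,"linear":[1.15,-3.43,-1.06],"twist":0},{"jaw":0.5,"linear":[1.15,-3.43,-1.06],"twist":0},{"jaw":0.5,"linear":[1.15,-3.43,-1.06],"twist":0},{"jaw":0.5,"linear":[1.15,-3.43,-1.06],"twist":0},{"jaw":0.5,"linear":[1.15,-3.43,-1.06],"twist":0},{"jaw":0.5,"linear":[1.15,-3.43,-1.06],"twist":0},{"jaw":0.5,"linear":[1.15,-3.43,-1.06],"twist":0},{"jaw":0.5,"linear":[1.15,-3.43,-1.06],"twist":0},{"jaw":0.5,"linear":[1.15,-3.43,-1.06],"twist":0}]' | head -2
python3 -m pendant '[{"jaw":0.5,"linear":[2.4,-0.5,-3.1],"twist":0},{"jaw":0.5,"linear":[2.4,-0.5,-3.1],"twist":0},{"jaw":0.5,"linear":[2.4,-0.5,-3.1],"twist":0},{"jaw":0.5,"linear":[2.4,-0.5,-3.1],"twist":0},{"jaw":0.5,"linear":[2.4,-0.5,-3.1],"twist":0},{"jaw":0.5,"linear":[2.4,-0.5,-3.1],"twist":0},{"jaw":0.5,"linear":[2.4,-0.5,-3.1],"twist":0},{"jaw":0.5,"linear":[2.4,-0.5,-3.1],"twist":0},{"jaw":0.5,"linear":[2.6,-0.5,-3],"twist":0},{"jaw":0.5,"linear":[2.6,-0.5,-3],"twist":0},{"jaw":0.5,"linear":[2.6,-0.5,-3],"twist":0},{"jaw":0.5,"linear":[2.6,-0.5,-3],"twist":0}]' | head -2; python3 st.py
```

```text
time: 18.75
position: [0.1992, 0.4998, 0.3997]
time: 19.67
position: [-0.2133, 0.5449, 0.3988]
time: 20.67
position: [-0.288, 0.6593, 0.403]
t 20.6667 q [ 1.83  1.    0.22 -0.02  2.65  1.51] pos [-0.288   0.6593  0.403 ] tilt 41.5 az -74.5 ty az/el [17.  -1.3]
```

```bash
python3 -m pendant '[{"jaw":0.5,"linear":[3.3,0.2,-2.2],"twist":0},{"jaw":0.5,"linear":[3.3,0.2,-2.2],"twist":0},{"jaw":0.5,"linear":[3.3,0.2,-2.2],"twist":0},{"jaw":0.5,"linear":[3.3,0.2,-2.2],"twist":0},{"jaw":0.5,"linear":[3.3,0.2,-2.3],"twist":0},{"jaw":0.5,"linear":[3.3,0.2,-2.3],"twist":0},{"jaw":0.5,"linear":[3.3,0.2,-2.3],"twist":0},{"jaw":0.5,"linear":[3.3,0.2,-2.3],"twist":0}]' | head -2; python3 st.py
```

```text
time: 21.33
position: [-0.259, 0.6795, 0.3467]
t 21.3333 q [ 1.79  1.08  0.22 -0.02  2.65  1.48] pos [-0.259   0.6795  0.3467] tilt 46.0 az -77.1 ty az/el [15.6 -2.8]
```

```bash
python3 -m pendant '[{"jaw":0.5,"linear":[-0.7,0,-4],"twist":0},{"jaw":0.5,"linear":[-0.7,0,-4],"twist":0},{"jaw":0.5,"linear":[-0.7,0,-4],"twist":0},{"jaw":0.5,"linear":[-0.6,0,-4],"twist":0},{"jaw":0.5,"linear":[-0.5,0,-4],"twist":0},{"jaw":0.5,"linear":[-0.4,0,-4],"twist":0},{"jaw":0.5,"linear":[-0.3,0,-4],"twist":0},{"jaw":0.5,"linear":[-0.2,0,-4],"twist":0}]' | head -2; python3 st.py
```

```text
time: 22.0
position: [-0.2299, 0.6619, 0.4811]
t 22.0 q [ 1.75  0.89  0.22 -0.03  2.65  1.44] pos [-0.2299  0.6619  0.4811] tilt 35.1 az -78.2 ty az/el [15.7 -2.7]
```

```bash
python3 -m pendant '[{"jaw":0.5,"linear":[-0.7,-0.2,-4],"twist":0},{"jaw":0.5,"linear":[-0.7,-0.2,-4],"twist":0},{"jaw":0.5,"linear":[-0.7,-0.2,-4],"twist":0},{"jaw":0.5,"linear":[-0.7,-0.2,-4],"twist":0},{"jaw":0.5,"linear":[-0.7,-0.2,-4],"twist":0},{"jaw":0.5,"linear":[-0.7,-0.2,-4],"twist":0},{"jaw":0.5,"linear":[-0.7,-0.2,-4],"twist":0},{"jaw":0.5,"linear":[-0.7,-0.2,-4],"twist":0},{"jaw":0.5,"linear":[-0.7,-0.2,-4],"twist":0},{"jaw":0.5,"linear":[-0.7,-0.2,-4],"twist":0}]' | head -2; python3 st.py
```

```text
time: 22.83
position: [-0.2064, 0.5972, 0.6411]
t 22.8333 q [ 1.73  0.65  0.22 -0.02  2.65  1.43] pos [-0.2064  0.5972  0.6411] tilt 21.3 az -79.6 ty az/el [16.  -2.2]
```

```bash
python3 -m pendant '[{"jaw":0.5,"linear":[-0.8,-0.2,-4],"twist":0},{"jaw":0.5,"linear":[-0.8,-0.2,-4],"twist":0},{"jaw":0.5,"linear":[-0.8,-0.2,-4],"twist":0},{"jaw":0.5,"linear":[-0.8,-0.2,-4],"twist":0},{"jaw":0.5,"linear":[-0.8,-0.2,-4],"twist":0},{"jaw":0.5,"linear":[-0.8,-0.2,-4],"twist":0},{"jaw":0.5,"linear":[-0.8,-0.2,-4],"twist":0},{"jaw":0.5,"linear":[-0.8,-0.2,-4],"twist":0},{"jaw":0.5,"linear":[-0.8,-0.2,-4],"twist":0},{"jaw":0.5,"linear":[-0.8,-0.2,-4],"twist":0}]' | head -2; python3 st.py
```

```text
time: 23.67
position: [-0.1782, 0.4923, 0.7845]
t 23.6667 q [1.7  0.4  0.22 0.   2.65 1.42] pos [-0.1782  0.4923  0.7845] tilt 6.8 az -83.5 ty az/el [16.2 -1.2]
```

```bash
python3 -m pendant '[{"jaw":0.5,"linear":[-0.8,-0.2,-4],"twist":0},{"jaw":0.5,"linear":[-0.8,-0.2,-4],"twist":0},{"jaw":0.5,"linear":[-0.8,-0.2,-4],"twist":0},{"jaw":0.5,"linear":[-0.8,-0.2,-4],"twist":0},{"jaw":0.5,"linear":[-0.3,-0.1,-1.8],"twist":0},{"jaw":0.5,"linear":[0,0,0],"twist":0}]' | head -2; python3 st.py
```

```text
time: 24.17
position: [-0.1657, 0.433, 0.84]
t 24.1667 q [1.69 0.28 0.22 0.02 2.65 1.42] pos [-0.1657  0.433   0.84  ] tilt 0.6 az -146.9 ty az/el [16.3 -0.5]
```

```bash
python3 go.py .2,.4,.55 .5,.05,.45 .496,-.226,.25; python3 - <<'E'
import numpy as np
P=np.load('pics/top0.npz')['W'].reshape(-1,3); P=P[P[:,2]>.012]
for y in np.arange(-.36,-.09,.03):
    r=[]
    for x in np.arange(.43,.62,.02):
        m=(P[:,0]>=x)&(P[:,0]<x+.02)&(P[:,1]>=y)&(P[:,1]<y+.03); r.append(int(P[m,2].max()*1000) if m.any() else 0)
    print(round(y,2),r)
E
```

```text
t 24.1667 q [1.69 0.28 0.22 0.02 2.65 1.42] pos [-0.1657  0.433   0.84  ] tilt 0.6 az -146.9 ty az/el [16.3 -0.5]
.2,.4,.55 tool cm [-13.36  34.44  28.71] rows 12 each [-1.11  2.87  2.39] q [0.85 0.05 1.29 0.   1.81 0.57] err 0.0 dq/row 0.089
.5,.05,.45 tool cm [-41.99  19.06   9.94] rows 12 each [-3.5   1.59  0.83] q [-0.12  0.17  1.4  -0.01  1.58 -0.4 ] err 0.0 dq/row 0.081
.496,-.226,.25 tool cm [-26.32  -7.94  20.15] rows 9 each [-2.92 -0.88  2.24] q [-0.63  0.41  1.62 -0.01  1.12 -0.91] err 0.0 dq/row 0.056
-0.36 [0, 0, 0, 0, 0, 0, 78, 76, 73, 0]
-0.33 [0, 0, 0, 66, 66, 0, 78, 76, 0, 0]
-0.3 [0, 0, 0, 25, 22, 0, 0, 78, 49, 52]
-0.27 [0, 0, 18, 23, 0, 68, 63, 77, 19, 23]
-0.24 [0, 0, 66, 67, 24, 0, 0, 76, 23, 24]
-0.21 [24, 0, 0, 22, 0, 0, 0, 77, 0, 0]
-0.18 [12, 0, 0, 0, 0, 0, 0, 77, 77, 76]
-0.15 [64, 0, 0, 18, 20, 18, 0, 0, 0, 0]
-0.12 [65, 0, 0, 18, 22, 175, 178, 176, 178, 175]
-0.09 [57, 0, 0, 0, 0, 176, 178, 177, 178, 177]
```

```bash
python3 -m pendant '[{"jaw":0.5,"linear":[-1.11,2.87,2.39],"twist":0},{"jaw":0.5,"linear":[-1.11,2.87,2.39],"twist":0},{"jaw":0.5,"linear":[-1.11,2.87,2.39],"twist":0},{"jaw":0.5,"linear":[-1.11,2.87,2.39],"twist":0},{"jaw":0.5,"linear":[-1.11,2.87,2.39],"twist":0},{"jaw":0.5,"linear":[-1.11,2.87,2.39],"twist":0},{"jaw":0.5,"linear":[-1.11,2.87,2.39],"twist":0},{"jaw":0.5,"linear":[-1.11,2.87,2.39],"twist":0},{"jaw":0.5,"linear":[-1.11,2.87,2.39],"twist":0},{"jaw":0.5,"linear":[-1.11,2.87,2.39],"twist":0},{"jaw":0.5,"linear":[-1.11,2.87,2.39],"twist":0},{"jaw":0.5,"linear":[-1.11,2.87,2.39],"twist":0}]' | head -2
python3 -m pendant '[{"jaw":0.5,"linear":[-3.5,1.59,0.83],"twist":0},{"jaw":0.5,"linear":[-3.5,1.59,0.83],"twist":0},{"jaw":0.5,"linear":[-3.5,1.59,0.83],"twist":0},{"jaw":0.5,"linear":[-3.5,1.59,0.83],"twist":0},{"jaw":0.5,"linear":[-3.5,1.59,0.83],"twist":0},{"jaw":0.5,"linear":[-3.5,1.59,0.83],"twist":0},{"jaw":0.5,"linear":[-3.5,1.59,0.83],"twist":0},{"jaw":0.5,"linear":[-3.5,1.59,0.83],"twist":0},{"jaw":0.5,"linear":[-3.5,1.59,0.83],"twist":0},{"jaw":0.5,"linear":[-3.5,1.59,0.83],"twist":0},{"jaw":0.5,"linear":[-3.5,1.59,0.83],"twist":0},{"jaw":0.5,"linear":[-3.5,1.59,0.83],"twist":0}]' | head -2
python3 -m pendant '[{"jaw":0.5,"linear":[-2.92,-0.88,2.24],"twist":0},{"jaw":0.5,"linear":[-2.92,-0.88,2.24],"twist":0},{"jaw":0.5,"linear":[-2.92,-0.88,2.24],"twist":0},{"jaw":0.5,"linear":[-2.92,-0.88,2.24],"twist":0},{"jaw":0.5,"linear":[-2.92,-0.88,2.24],"twist":0},{"jaw":0.5,"linear":[-2.92,-0.88,2.24],"twist":0},{"jaw":0.5,"linear":[-2.92,-0.88,2.24],"twist":0},{"jaw":0.5,"linear":[-2.92,-0.88,2.24],"twist":0},{"jaw":0.5,"linear":[-2.92,-0.88,2.24],"twist":0}]' | head -2
python3 -m pendant '[{"jaw":0.5,"linear":[0,0,0],"twist":-6.7},{"jaw":0.5,"linear":[0,0,0],"twist":-6.7},{"jaw":0.5,"linear":[0,0,0],"twist":-6.7},{"jaw":0.5,"linear":[0,0,0],"twist":-6.7},{"jaw":0.5,"linear":[0,0,0],"twist":-6.7},{"jaw":0.5,"linear":[0,0,0],"twist":-6.7},{"jaw":0.5,"linear":[0,0,0],"twist":-6.7},{"jaw":0.5,"linear":[0,0,0],"twist":-6.7},{"jaw":0.5,"linear":[0,0,0],"twist":-6.7},{"jaw":0.5,"linear":[0,0,0],"twist":-6.7},{"jaw":0.5,"linear":[0,0,0],"twist":-6.7},{"jaw":0.5,"linear":[0,0,0],"twist":0}]' | head -2; python3 go.py .4964,-.2252,.08 .4964,-.2252,.049
python3 - <<'E'
from h import *
c=cap('wrist'); W=pts(c); cv2.imwrite('pics/w2.png',c['color'])
Q=W.reshape(-1,3); Q=Q[np.isfinite(Q[:,0])]; m=(abs(Q[:,0]-.4964)<.03)&(abs(Q[:,1]+.2256)<.03)&(Q[:,2]>.055)&(Q[:,2]<.075); print('peg top',m.sum(),Q[m].mean(0) if m.any() else None)
E
```

```text
time: 25.17
position: [0.1999, 0.4019, 0.5471]
time: 26.17
position: [0.4995, 0.0496, 0.4497]
time: 26.92
position: [0.4941, -0.2266, 0.2506]
time: 27.92
position: [0.4944, -0.2251, 0.2516]
t 27.9167 q [-0.63  0.4   1.62 -0.02  1.12 -2.19] pos [ 0.4944 -0.2251  0.2516] tilt 0.8 az -133.5 ty az/el [90.1 -0.6]
.4964,-.2252,.08 tool cm [-0.36  0.16 17.16] rows 5 each [-0.07  0.03  3.43] q [-0.62  0.66  1.76 -0.02  0.72 -2.18] err 0.0 dq/row 0.079
.4964,-.2252,.049 tool cm [-0.03  0.03  3.1 ] rows 1 each [-0.03  0.03  3.1 ] q [-0.62  0.72  1.77 -0.02  0.66 -2.18] err 0.0 dq/row 0.066
peg top 301 [ 0.49668993 -0.22634686  0.06267358]
```

View pics/w2.png

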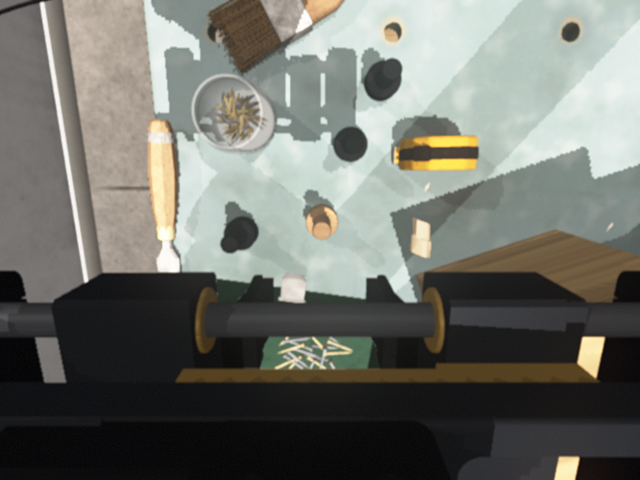

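The wrist view shows the wooden dog upright at (321,220), blacks at (240,233), (350,144) and (384,80), and the jar and tape measure clear of my path. The peg is at (0.4967, -0.2263). Now I descend and grip.

```bash
python3 -m pendant '[{"jaw":0.5,"linear":[-0.4,0.1,4],"twist":0},{"jaw":0.5,"linear":[0,0,4],"twist":0},{"jaw":0.5,"linear":[0,0,4],"twist":0},{"jaw":0.5,"linear":[0,0,4],"twist":0},{"jaw":0.5,"linear":[0,0,2.5],"twist":0},{"jaw":0.5,"linear":[0,0,1.7],"twist":0},{"jaw":0.5,"linear":[0,0,0],"twist":0}]' | head -2;  python3 -m pendant '[{"jaw":0,"linear":[0,0,0],"twist":0},{"jaw":0,"linear":[0,0,0],"twist":0},{"jaw":0,"linear":[0,0,0],"twist":0},{"jaw":0,"linear":[0,0,0],"twist":0},{"jaw":0,"linear":[0,0,0],"twist":0},{"jaw":0,"linear":[0,0,0],"twist":0},{"jaw":0,"linear":[0,0,0],"twist":0},{"jaw":0,"linear":[0,0,0],"twist":0}]' 30; python3 st.py
```

```text
time: 28.55
position: [0.4946, -0.2249, 0.0466]
time: 29.22
position: [0.4978, -0.2268, 0.0519]
tool_rot: [0.0, 1.0, -0.006, -0.003]
ft_force: [0.4, 0.5, 6.2]
grip_width: 0.0166
grip_force: 30.0
t 29.2167 q [-0.62  0.71  1.77 -0.02  0.66 -2.18] pos [ 0.4978 -0.2268  0.0519] tilt 0.8 az -114.7 ty az/el [90.  -0.7]
```

```bash
python3 -m pendant '[{"jaw":0,"linear":[0,0,-1],"twist":0},{"jaw":0,"linear":[0,0,-2.5],"twist":0},{"jaw":0,"linear":[0,0,-4],"twist":0},{"jaw":0,"linear":[0,0,-4],"twist":0},{"jaw":0,"linear":[0,0,-4],"twist":0},{"jaw":0,"linear":[0,0,-4],"twist":0},{"jaw":0,"linear":[0,0,-4],"twist":0},{"jaw":0,"linear":[0,0,-2],"twist":0}]'; python3 -m pendant '[{"jaw":0,"linear":[0,0,0],"twist":7},{"jaw":0,"linear":[0,0,0],"twist":7},{"jaw":0,"linear":[0,0,0],"twist":7},{"jaw":0,"linear":[0,0,0],"twist":7},{"jaw":0,"linear":[0,0,0],"twist":7},{"jaw":0,"linear":[0,0,0],"twist":7},{"jaw":0,"linear":[0,0,0],"twist":7},{"jaw":0,"linear":[0,0,0],"twist":7},{"jaw":0,"linear":[0,0,0],"twist":7},{"jaw":0,"linear":[0,0,0],"twist":7},{"jaw":0,"linear":[0,0,0],"twist":0.5}]'; python3 go.py .56,-.05,.32 .5625,.1575,.28
```

```text
time: 29.88
position: [0.5002, -0.2244, 0.3117]
tool_rot: [0.0, 1.0, -0.008, -0.0]
ft_force: [1.7, -1.3, -0.3]
grip_width: 0.0162
grip_force: 30.0
time: 30.8
position: [0.4985, -0.2233, 0.306]
tool_rot: [0.578, 0.816, -0.007, -0.0]
ft_force: [-0.3, -0.2, -0.3]
grip_width: 0.0161
grip_force: 30.0
t 30.8 q [-0.62  0.35  1.55 -0.01  1.25 -0.95] pos [ 0.4985 -0.2233  0.306 ] tilt 0.8 az -126.5 ty az/el [19.3 -0.6]
.56,-.05,.32 tool cm [14.3  11.53 -1.63] rows 5 each [ 2.86  2.31 -0.33] q [-0.28  0.36  1.48 -0.01  1.3  -0.62] err 0.0 dq/row 0.068
.5625,.1575,.28 tool cm [19.53  7.15  3.77] rows 6 each [3.25 1.19 0.63] q [ 0.09  0.43  1.48 -0.01  1.24 -0.25] err 0.0 dq/row 0.061
```

```bash
python3 -m pendant '[{"jaw":0,"linear":[2.86,2.31,-0.33],"twist":0},{"jaw":0,"linear":[2.86,2.31,-0.33],"twist":0},{"jaw":0,"linear":[2.86,2.31,-0.33],"twist":0},{"jaw":0,"linear":[2.86,2.31,-0.33],"twist":0},{"jaw":0,"linear":[2.86,2.31,-0.33],"twist":0},{"jaw":0,"linear":[3.25,1.19,0.63],"twist":0},{"jaw":0,"linear":[3.25,1.19,0.63],"twist":0},{"jaw":0,"linear":[3.25,1.19,0.63],"twist":0},{"jaw":0,"linear":[3.25,1.19,0.63],"twist":0},{"jaw":0,"linear":[3.25,1.19,0.63],"twist":0},{"jaw":0,"linear":[3.25,1.19,0.63],"twist":0},{"jaw":0,"linear":[0,0,0],"twist":0}]' | head -2; python3 st.py; python3 - <<'E'
from h import *
c=cap('side'); W=pts(c); C=c['color']; np.savez('pics/s2.npz',W=W,c=C)
p=robot.get_obs()['position']; v=c['view']@np.r_[p-[0,0,.03],1]; u=int(c['f']*v[0]/v[2]+c['cx']); w=int(c['f']*v[1]/v[2]+c['cy']); print(u,w)
u0,w0=max(0,u-60),max(0,w-60); a=cv2.resize(C[w0:w0+120,u0:u0+120],(480,480),interpolation=cv2.INTER_CUBIC); 
cv2.imwrite('pics/s2.png',a)
Q=W[max(0,w-40):w+60,max(0,u-50):u+50].reshape(-1,3); B=C[max(0,w-40):w+60,max(0,u-50):u+50].reshape(-1,3).astype(int)
m=(np.abs(Q[:,:2]-p[:2]).max(1)<.05)&(Q[:,2]<p[2]-.005)&(Q[:,2]>p[2]-.09)&(B[:,2]>B[:,0]+40); print(m.sum(),Q[m].min(0).round(3),Q[m].max(0).round(3),Q[m].mean(0).round(4))
E
```

```text
time: 31.8
position: [0.5604, 0.1628, 0.2785]
t 31.8 q [ 0.09  0.43  1.48 -0.01  1.23 -0.25] pos [0.5604 0.1628 0.2785] tilt 0.8 az -142.0 ty az/el [20.  -0.7]
321 111
219 [0.545 0.142 0.227] [0.575 0.174 0.274] [0.5592 0.1518 0.2458]
```

View pics/s2.png

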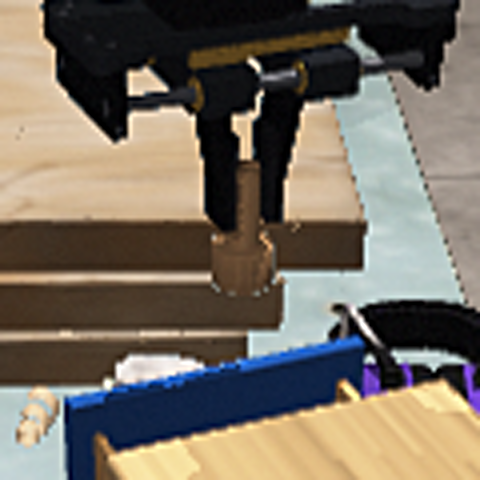

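The dog hangs upright in the fingers at (245,220), with the head clear below the pads. Its centre measures about (0.560, 0.160) with its bottom about 50 mm under the TCP. I apply a small correction and lower it to just above the retainer.

```bash
python3 -m pendant '[{"jaw":0,"linear":[-0.35,0.13,2],"twist":0},{"jaw":0,"linear":[0,0,3],"twist":0},{"jaw":0,"linear":[0,0,3],"twist":0},{"jaw":0,"linear":[0,0,2],"twist":0},{"jaw":0,"linear":[0,0,0],"twist":0},{"jaw":0,"linear":[0,0,0],"twist":0}]' 40; python3 st.py; python3 - <<'E'
from h import *
c=cap('side'); W=pts(c); C=c['color'].astype(int)
p=robot.get_obs()['position']; B=C; Q=W
m=(np.abs(Q[...,:2]-p[:2]).max(-1)<.035)&(Q[...,2]<p[2]+.01)&(Q[...,2]>.11)&(B[...,2]>B[...,0]+30)&(B[...,2]<B[...,0]+110)
P=Q[m]; print(m.sum(),np.percentile(P,[2,50,98],axis=0).round(3).tolist())
v,u=np.nonzero(m); 
if len(u): cv2.imwrite('pics/s3.png',cv2.resize(c['color'][max(0,v.mean().astype(int)-60):v.mean().astype(int)+60,u.mean().astype(int)-80:u.mean().astype(int)+80],(640,480),interpolation=cv2.INTER_CUBIC))
E
```

```text
time: 32.35
position: [0.5635, 0.152, 0.1794]
tool_rot: [0.577, 0.817, -0.008, -0.001]
ft_force: [0.4, -0.0, -0.4]
grip_width: 0.0164
grip_force: 40.0
t 32.35 q [ 0.08  0.55  1.59 -0.01  1.01 -0.26] pos [0.5635 0.152  0.1794] tilt 0.9 az -130.0 ty az/el [19.5 -0.8]
133 [[0.538, 0.14, 0.119], [0.563, 0.145, 0.162], [0.576, 0.18, 0.191]]
```

View pics/s3.png

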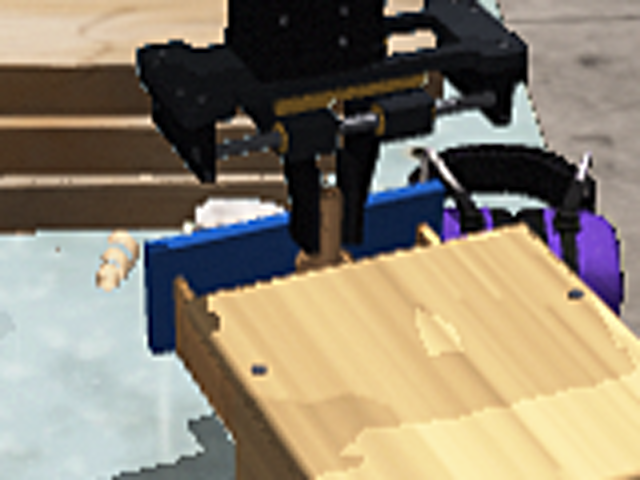

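Dog at about (0.563, 0.155) over the retainer at (0.5625, 0.1575), with the drawer still open. I nudge it by 2 mm and press in steps while watching the force.

```bash
python3 -m pendant '[{"jaw":0,"linear":[0.2,0,0.7],"twist":0},{"jaw":0,"linear":[0,0,0.6],"twist":0},{"jaw":0,"linear":[0,0,0],"twist":0}]' 40; python3 -m pendant '[{"jaw":0,"linear":[0,0,0.3],"twist":0},{"jaw":0,"linear":[0,0,0.3],"twist":0},{"jaw":0,"linear":[0,0,0],"twist":0}]' 40;  python3 -m pendant '[{"jaw":0,"linear":[0,0,0.2],"twist":0},{"jaw":0,"linear":[0,0,0.2],"twist":0},{"jaw":0,"linear":[0,0,0],"twist":0}]' 40
```

```text
time: 32.65
position: [0.5629, 0.1548, 0.1667]
tool_rot: [0.577, 0.817, -0.007, 0.0]
ft_force: [0.2, -1.0, -0.2]
grip_width: 0.0161
grip_force: 40.0
time: 32.9
position: [0.5636, 0.1547, 0.1621]
tool_rot: [0.577, 0.817, -0.006, 0.001]
ft_force: [-1.1, 1.0, 5.2]
grip_width: 0.0163
grip_force: 40.0
time: 33.15
position: [0.5637, 0.1546, 0.1588]
tool_rot: [0.577, 0.817, -0.006, 0.001]
ft_force: [-2.2, -1.7, 8.8]
grip_width: 0.0163
grip_force: 40.0
```

```bash
python3 -m pendant '[{"jaw":0,"linear":[0,0,0.2],"twist":0},{"jaw":0,"linear":[0,0,0.2],"twist":0},{"jaw":0,"linear":[0,0,0],"twist":0}]' 50; python3 -m pendant '[{"jaw":0,"linear":[0,0,0.2],"twist":0},{"jaw":0,"linear":[0,0,0],"twist":0}]' 50;  python3 -m pendant '[{"jaw":0,"linear":[0,0,0.2],"twist":0},{"jaw":0,"linear":[0,0,0],"twist":0}]' 50
```

```text
time: 33.4
position: [0.5643, 0.1545, 0.1584]
tool_rot: [0.577, 0.817, -0.006, 0.002]
ft_force: [-7.0, -2.5, 27.3]
grip_width: 0.016
grip_force: 50.0
time: 33.57
position: [0.5644, 0.1544, 0.1582]
tool_rot: [0.577, 0.817, -0.006, 0.003]
ft_force: [-8.8, -2.3, 36.2]
grip_width: 0.0166
grip_force: 50.0
time: 33.73
position: [0.5646, 0.1544, 0.1579]
tool_rot: [0.577, 0.817, -0.005, 0.003]
ft_force: [-11.4, -3.2, 45.3]
grip_width: 0.0163
grip_force: 50.0
```

A hard stop at TCP z 0.158, 8 mm below first contact, at 45 N. I lift off and check the retainer from above.

```bash
python3 -m pendant '[{"jaw":0,"linear":[0,0,-0.8],"twist":0},{"jaw":0,"linear":[0,0,-1],"twist":0},{"jaw":0,"linear":[0,0,-3],"twist":0},{"jaw":0,"linear":[0,0,-4],"twist":0},{"jaw":0,"linear":[0,0,-4],"twist":0},{"jaw":0,"linear":[0,-4,0],"twist":0},{"jaw":0,"linear":[0,-4,0],"twist":0},{"jaw":0,"linear":[0,-4,0],"twist":0},{"jaw":0,"linear":[0,-4,0],"twist":0},{"jaw":0,"linear":[0,-4,0],"twist":0}]' 30; python3 - <<'E'
from h import *
c=cap('top'); W=pts(c); C=c['color']; 
a=C.astype(int); m=(a[...,2]>130)&(a[...,1]>60)&(a[...,0]<70)&(a[...,2]>a[...,0]+90); m[:180]=0;m[230:]=0;m[:,:165]=0;m[:,212:]=0
P=W[m]; print('orange',m.sum(),np.nanmedian(P,axis=0).round(4))
k=cv2.dilate(m.astype(np.uint8),np.ones((13,13)))-cv2.dilate(m.astype(np.uint8),np.ones((5,5))); P=W[(k>0)&(C.max(-1)<70)]; print('insert',len(P),np.nanmedian(P,axis=0).round(4))
o=np.load('pics/top1.npz'); print('before z',np.nanmedian(o['W'][m],axis=0).round(4), 'ins', np.nanmedian(o['W'][(k>0)&(C.max(-1)<70)],axis=0).round(4))
cv2.imwrite('pics/t3.png',cv2.resize(C[140:270,110:260],(750,600)[:2],interpolation=cv2.INTER_CUBIC))
E
```

```text
time: 34.57
position: [0.3736, 0.0891, 0.2788]
tool_rot: [0.577, 0.817, -0.007, 0.0]
ft_force: [0.4, -0.4, 0.7]
grip_width: 0.0167
grip_force: 30.0
orange 498 [0.5623 0.1569 0.1057]
insert 533 [0.5586 0.1575 0.111 ]
before z [0.5616 0.1555 0.1123] ins [0.5586 0.1578 0.111 ]
```

View pics/t3.png

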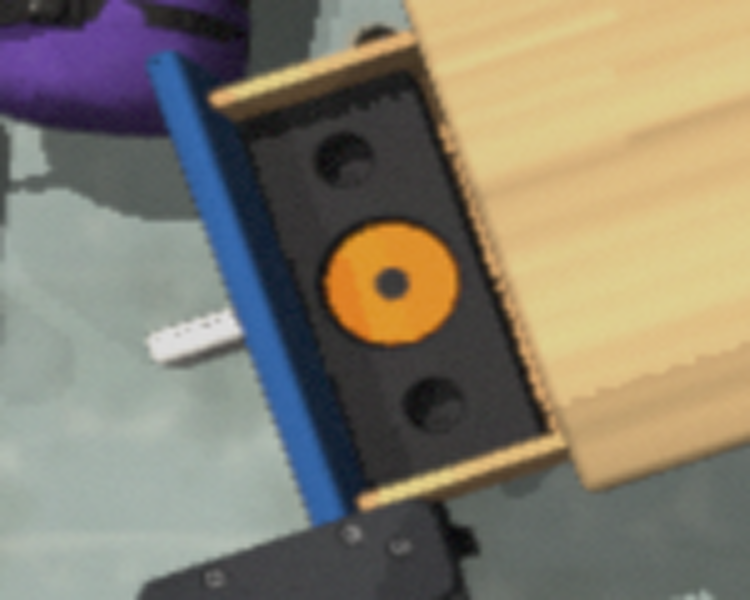

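Retainer depth is now 5.3 mm below the insert (0.1057 vs 0.1110), which is home. The drawer is still fully open. I move to clear bench, turn to keep clear of the cabinet, and set the dog down.

```bash
python3 -m pendant '[{"jaw":0,"linear":[-3,0.3,0],"twist":0},{"jaw":0,"linear":[-3,0.3,0],"twist":0},{"jaw":0,"linear":[-2.8,0.3,0],"twist":0},{"jaw":0,"linear":[0,0,3],"twist":-7},{"jaw":0,"linear":[0,0,3],"twist":-7},{"jaw":0,"linear":[0,0,3],"twist":-7},{"jaw":0,"linear":[0,0,0],"twist":-7},{"jaw":0,"linear":[0,0,0],"twist":-7},{"jaw":0,"linear":[0,0,0],"twist":-7},{"jaw":0,"linear":[0,0,0],"twist":-7},{"jaw":0,"linear":[0,0,0],"twist":-7}]' 30; python3 -m pendant '[{"jaw":0,"linear":[0,0,0],"twist":-7},{"jaw":0,"linear":[0,0,0],"twist":-7},{"jaw":0,"linear":[0,0,0],"twist":0}]' 30;python3 go.py .41,.01,.07 ; python3 - <<'E'
from h import *
P=np.load('pics/top0.npz')['W'].reshape(-1,3); m=(abs(P[:,0]-.41)<.06)&(abs(P[:,1]-.01)<.07); print('bench z',np.nanpercentile(P[m,2],[1,50,99.5]).round(4))
E
```

```text
time: 35.53
position: [0.413, 0.0084, 0.1893]
tool_rot: [0.123, 0.992, -0.006, -0.003]
ft_force: [-0.4, -0.7, -0.1]
grip_width: 0.0165
grip_force: 30.0
time: 35.78
position: [0.4131, 0.0084, 0.1895]
tool_rot: [0.003, 1.0, -0.006, -0.004]
ft_force: [-0.3, -0.2, -0.4]
grip_width: 0.0165
grip_force: 30.0
t 35.7833 q [-0.24  0.33  1.99 -0.02  0.82 -1.79] pos [0.4131 0.0084 0.1895] tilt 0.8 az -123.1 ty az/el [89.6 -0.6]
.41,.01,.07 tool cm [ 0.22  0.29 11.95] rows 3 each [0.07 0.1  3.98] q [-0.24  0.6   2.1  -0.03  0.45 -1.78] err 0.0 dq/row 0.123
bench z [-0.0054 -0.001   0.0041]
```

```bash
python3 -m pendant '[{"jaw":0,"linear":[0,0,3],"twist":0},{"jaw":0,"linear":[0,0,3],"twist":0},{"jaw":0,"linear":[0,0,3],"twist":0},{"jaw":0,"linear":[0,0,3],"twist":0},{"jaw":0,"linear":[0,0,1.2],"twist":0},{"jaw":0,"linear":[0,0,0],"twist":0},{"jaw":0,"linear":[0,0,0],"twist":0}]' 30; python3 -m pendant '[{"jaw":0,"linear":[0,0,0.3],"twist":0},{"jaw":0,"linear":[0,0,0],"twist":0}]' 30 | sed -n '1,2p;4p';  python3 -m pendant '[{"jaw":0,"linear":[0,0,0.2],"twist":0},{"jaw":0,"linear":[0,0,0],"twist":0}]' 30| sed -n '1,2p;4p'
```

```text
time: 36.37
position: [0.4116, 0.007, 0.057]
tool_rot: [0.006, 1.0, -0.005, -0.005]
ft_force: [-1.0, 0.2, -0.1]
grip_width: 0.0167
grip_force: 30.0
time: 36.53
position: [0.4125, 0.0067, 0.0553]
ft_force: [-0.1, -0.7, -0.8]
time: 36.7
position: [0.4121, 0.0068, 0.0532]
ft_force: [-0.0, -0.8, -0.0]
```

```bash
python3 -m pendant '[{"jaw":0,"linear":[0,0,0.15],"twist":0},{"jaw":0,"linear":[0,0,0],"twist":0}]' 30 | sed -n '1,2p;4p';  python3 -m pendant '[{"jaw":0,"linear":[0,0,0.1],"twist":0},{"jaw":0,"linear":[0,0,0],"twist":0}]' 30| sed -n '1,2p;4p'
```

```text
time: 36.87
position: [0.4118, 0.0068, 0.0513]
ft_force: [0.0, -0.1, -0.5]
time: 37.03
position: [0.4117, 0.0066, 0.0508]
ft_force: [-0.8, -0.6, 8.2]
```

```bash
python3 -m pendant '[{"jaw":0.22,"linear":[0,0,0],"twist":0},{"jaw":0.3,"linear":[0,0,0],"twist":0},{"jaw":0.4,"linear":[0,0,0],"twist":0},{"jaw":0.5,"linear":[0,0,0],"twist":0},{"jaw":0.5,"linear":[0,0,0],"twist":0},{"jaw":0.5,"linear":[0,0,0],"twist":0}]' ; python3 -m pendant '[{"jaw":0.5,"linear":[0,0,-1.5],"twist":0},{"jaw":0.5,"linear":[0,0,-3],"twist":0},{"jaw":0.5,"linear":[0,0,-4],"twist":0},{"jaw":0.5,"linear":[0,0,-4],"twist":0},{"jaw":0.5,"linear":[0,0,-4],"twist":0},{"jaw":0.5,"linear":[-4,0,-1],"twist":0},{"jaw":0.5,"linear":[-4,0,-1],"twist":0},{"jaw":0.5,"linear":[0,0,0],"twist":0},{"jaw":0.5,"linear":[0,0,0],"twist":0}]' | head -2; python3 - <<'E'
from h import *
c=cap('side'); W=pts(c); C=c['color']; a=C.astype(int)
m=(np.abs(W[...,:2]-[.412,.007]).max(-1)<.035)&(W[...,2]>.008)&(W[...,2]<.08)&(a[...,2]>a[...,0]+20); P=W[m]
hd=P[P[:,2]<.025];pg=P[(P[:,2]>.035)&(P[:,2]<.06)]
print(m.sum(),P.min(0).round(3),P.max(0).round(3),'head x',((np.percentile(hd[:,0],2)+np.percentile(hd[:,0],98))/2).round(4),'peg x',((np.percentile(pg[:,0],2)+np.percentile(pg[:,0],98))/2).round(4))
v,u=np.nonzero(m); v,u=int(v.mean()),int(u.mean()); print(u,v); cv2.imwrite('pics/s4.png',C)
E
```

```text
time: 37.53
position: [0.4115, 0.0069, 0.05]
tool_rot: [0.005, 1.0, -0.006, -0.004]
ft_force: [-0.2, -0.6, 0.3]
grip_width: 0.0409
grip_force: 0.0
time: 38.28
position: [0.4953, 0.0079, 0.2354]
291 [ 0.395 -0.014  0.008] [0.427 0.018 0.065] head x 0.4106 peg x 0.4106
254 242
```

View pics/s4.png

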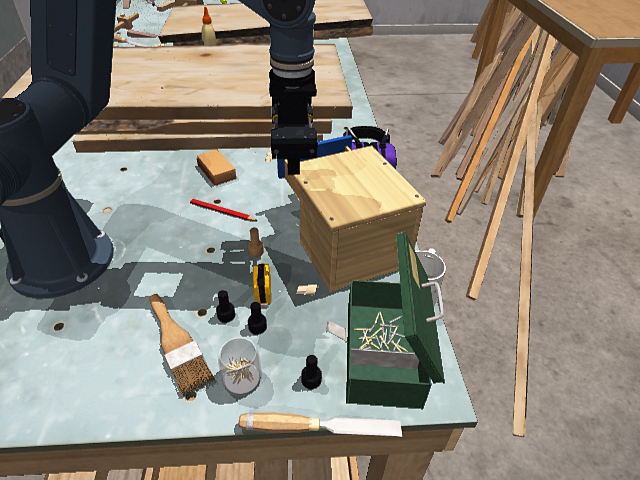

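The dog stands upright at (255,243) with head and peg centred at the same x. The jar (240,365) and tape measure (262,284) are unmoved, the drawer is open, and the gripper is clear of everything.

```bash
python3 -c "
from rig import robot
print(robot.hand_in())"
```

```text
the job is handed in; nothing more can be done
None
```

The job is handed in at about 38 s of the 72 s allowed, with no verdict returned: the drawer is out at its stop, the retainer pressed home with the wooden dog's head, the dog standing upright on the bench, and the screw jar and tape measure unmoved in the last picture.

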